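# Clear the vial warmer and pull its block with the screw-in lifter

## Robot

A 6-joint arm with a two-finger parallel gripper is mounted at the origin on the work surface. World frame = base frame: x ahead of the robot, y to its left, z up, the work surface at z = 0. Lengths are in m, angles in rad, forces in N, time in s.
With the tool pointing down it reaches from about 0.25 to 0.775 m from the base axis. Payload 8.9 kg.
Tool frame: the origin (TCP) lies at the very end of the fingers, on their centre line; the grasp point (between the pads) lies 19 mm behind it; y points along the fingers, x is the direction in which the jaws open and shut, and the axes are right-handed (so a half turn about y gives the same grasp; the last joint's range is limited). The gripper opens to 85 mm and grips with 20 to 120 N. Pads are 22 mm wide; open, the fingers measure 114 mm over their backs; the gripper's body (76 mm by 85 mm) begins 54 mm behind the grasp point. The pads swing forward as they close: fully open they stand 13 mm farther back than shut.
Start: joints at [-1.392, 0.291, -0.153, 1.127, 0, 1.431], TCP at [0.164, -0.499, 0.231] pointing down, gripper open.
Joint ranges: [-2.52, 2.52], [-0.91, 1.74], [-1.3, 1.37], [-1.96, 2.02], [-1.52, 1.47], [-3.14, 3.14]. Speed limits (rad/s): [2.22, 2.22, 2.79, 3.14, 3.14, 3.14].

## Interface

Orientations are given as a rotation vector (axis times angle).
In Python, from bench import robot, optics, regions_of gives the robot as it stands.
- The arm moves only by the tool jog_arm, never from a script. Its argument "plan" is one flat list of numbers, 4 for each row, row after row: the shift along the world's x, y, z as a fraction of full scale, then the turn about the world's z as a fraction of full scale. In form: [x, y, z, roll, x, y, z, roll, ...]. A call has 1 to 10 rows; each row is the pose to reach, as a shift and turn from the pose commanded when the call began; what a row does not reach only later rows make up. Full scale, the value 1, is 1 m for a shift and 30 degrees for a turn. A row lasts 1/12 s, in which the tool goes at most 41.7 mm and 7.16 degrees, less where a joint would pass 70% of its speed; a pose out of reach is approached as far as the arm can. A call with a number of a shift or a turn outside -1 to 1 is refused whole. A call with a gripper value outside its range is refused whole. "fingers" is the closure, from -1 (fully open) to 1 (shut), set as the call begins (left out, the last holds). The fingers move at their own pace and stop on an object; the grip force is fixed at half the most. Time passes only in rows, so rows that repeat a pose let the fingers close. It gives the time, the measured TCP pose, the force and the opening at its end, in the units of the state.
- robot.read_state(): the state, without advancing time (a new reading comes with each control period).
- optics.camera(name): name is "scene" or "side" or "wrist"; returns a dict with "image" (420x560x3 uint8, blue, green, red), "camera_matrix" (3x3 intrinsics, pixels), "k1" (the pictures are not rectified: a ray, as slopes to the right and down, at radius r is drawn at 1 + k1 r^2 times it, then the intrinsics apply), "xyz" and "attitude" of the camera in the world; the wrist camera has in their place "tool_from_camera" (4x4, takes a point from camera to tool coordinates, whose origin is the TCP and whose axes are the tool frame's). Camera axes: x right, y down, z forward; pixel columns grow to the right and rows downward; lengths in m; the calibration is good to about 2 mm. A picture is of the moment at which its call begins: read the wrist's pose just before it. There is no depth.
- robot.job_done(): hands the job in, once; it reports no verdict.
Trained networks look in a picture, given as the dict that the camera call returned (one of the last four; its "shot" number tells which), for a name from the list of things; names that differ only in an ending like _2 or _b are one class to them, and where a whole thing is asked for, a point or a joint stands for the part that bears it (a point fixed in the world has none). Each returns a list of dicts, best first, with "p" (0 to 1); they miss things now and then, are a little off and sometimes report something else, mostly with a low value. They report only what shows in the picture. A call takes as long as a camera call. They do not tell look-alikes from the thing itself.
- regions_of(picture, name): "region" (420x560 bool, what is visible of it) and "centre" ([row, column] in pixels, amid what is visible of it).
The state is a dict: "time_s": time; "joint_positions": joint angles; "qd": joint speeds; "joint_torque": joint torques, N m; "eef_pos": TCP position; "ee_rot": TCP orientation; "force": force on the tool from outside, world axes, zero at the start; "torque": the same for the moment, N m; "gripper_width": finger opening in m.
Only numpy, scipy, OpenCV 4.12 (cv2) and the standard library are available. Lean on these libraries where they do the work, as an engineer would, in place of code of your own. Each camera call takes 0.05 s, during which the arm holds its last target.

## Task

Clear down the vial warmer for cleaning: switch it off by pressing its round power button, then move every glass vial from the aluminium block into the empty blue tray beside the warmer (standing or lying), without letting one fall. Then take the T-handled lifter from its stand, screw it clockwise, fully home, into the tapped hole in the middle of the block, pull the block straight up out of the warmer and set it down, still on the lifter, wholly on the round cork mat. Unscrew the lifter and put it back upright through the ring of its stand with its collar resting on the ring, and leave the bottle and the steel cup where they are.

Things in the scene. Friction and masses are not known exactly. Their poses are not given: they have to be found in the camera images.
- warmer: Fixed white dry-block vial warmer, 95 mm high; origin at bench level under the centre of its well, z up, control panel along its +y side. It reaches 88 mm to each x side, 128 mm to +y, 88 mm to -y. The well is 114 mm (x) by 122 mm (y), 40 mm deep, floor 55 mm above the bench.
- power (a joint): The power button's travel: 0 at rest, 0.005 m fully pressed (5 N; springs back). Pressed in by 3.5 mm or more, it switches.
- power_top (a point): Centre of the top of the round black power button, 26 mm across, on the warmer's top at its x = +56, y = +100 mm; 10 mm above the warmer's top; pressed straight down.
- block: Loose aluminium block, hollow beneath, 110 mm (x) by 118 mm (y), 45 mm high, 0.58 to 0.75 kg, in the warmer's well with 2 mm play each side, its top 5 mm above the warmer. Origin at the centre of its underside, z up. Six round vial wells, 31 mm across, 32 mm deep, at x = +-35, y = -39, 0, +39 mm; a tapped hole in the middle.
- block_hole (a point): Centre of the block's top face, 45 mm above its underside: mouth of the tapped hole, 30 mm across, 15 mm clear between the ridges of its coarse right-hand two-start thread (lead 20 mm a turn; clockwise from above goes down). The ridges, 3 mm thick, start 2 mm below the top at the block's +x and -x side and wind down clockwise for 300 degrees.
- block_thread (a point): End of the thread, 23 mm above the block's underside on the hole's axis; below it a plain pilot hole 15 mm wide goes through. A = angle of the lifter's x axis clockwise from the block's x axis. Put straight in at A = 0 to 160 deg, the lugs rest on the ridges, the lifter's origin 18 - A/18 mm above the block's underside.
- lifter: Loose lifter (puller rod), 174 mm long, 0.2 kg, rod 13.6 mm thick with an 8 mm tapered nose. Origin at the nose's end, z up along the rod to the handle. Its two-start thread begins 28 mm up with two round lugs 5 mm thick along its +x and -x, 25 mm over both. A 46 mm collar from 126 to 132 mm. Starts upright in the ring of its stand. A half turn about z changes nothing.
- lifter_tip (a point): End of the lifter's nose (its origin). Turned clockwise it sinks A/18 mm; past A = 180 deg it cannot be pulled out. Home (stop) at A = 262, from 250 is home enough: tip 4 mm above the block's underside, 7 when pulled up, where a level seat keeps it from turning. Set the block down and sink 2 to 3 mm before unscrewing; free at A = 150 or less.
- lifter_handle (a point): Centre of the aluminium T-bar handle, 166 mm above the lifter's origin; axes as the lifter's. The bar lies along x: 90 mm long, 14 mm wide (y), 16 mm high (158 to 174 mm above the origin).
- lifter_collar (a point): Centre of the underside of the lifter's collar, 126 mm above the lifter's origin.
- stand: Fixed steel stand for the lifter; origin at bench level right under the ring's centre. Base plate 10 mm thick, 110 by 100 mm, a post 52 mm to its +x, and a level ring at the top, 36 mm inside, 54 mm outside, 10 mm thick, its top 144 mm above the bench.
- stand_ring (a point): Centre of the ring's top face, 144 mm above the bench.
- tray: Loose open blue plastic tray, 270 mm (x) by 160 mm (y), 55 mm high, walls and floor 4 mm, 0.45 kg; origin at the centre of its underside. It starts empty.
- mat_top (a point): Centre of the top face of the fixed round cork mat, 224 mm across, its top 4 mm above the bench.
- vial1: Glass vial with aluminium cap, 28 mm thick up to 55 mm, cap 20 mm thick, 75 mm high, 60 g; origin at the centre of its foot, z up. Starts standing in the block's well at x = +35, y = +39 mm, foot 13 mm above the block's underside, 43 mm of it above the block's top. May be absent.
- vial2: Glass vial with aluminium cap, 28 mm thick up to 55 mm, cap 20 mm thick, 75 mm high, 60 g; origin at the centre of its foot, z up. Starts standing in the block's well at x = +35, y = +0 mm, foot 13 mm above the block's underside, 43 mm of it above the block's top. May be absent.
- vial3: Glass vial with aluminium cap, 28 mm thick up to 55 mm, cap 20 mm thick, 75 mm high, 60 g; origin at the centre of its foot, z up. Starts standing in the block's well at x = +35, y = -39 mm, foot 13 mm above the block's underside, 43 mm of it above the block's top. May be absent.
- vial4: Glass vial with aluminium cap, 28 mm thick up to 55 mm, cap 20 mm thick, 75 mm high, 60 g; origin at the centre of its foot, z up. Starts standing in the block's well at x = -35, y = +39 mm, foot 13 mm above the block's underside, 43 mm of it above the block's top. May be absent.
- vial5: Glass vial with aluminium cap, 28 mm thick up to 55 mm, cap 20 mm thick, 75 mm high, 60 g; origin at the centre of its foot, z up. Starts standing in the block's well at x = -35, y = +0 mm, foot 13 mm above the block's underside, 43 mm of it above the block's top. May be absent.
- vial6: Glass vial with aluminium cap, 28 mm thick up to 55 mm, cap 20 mm thick, 75 mm high, 60 g; origin at the centre of its foot, z up. Starts standing in the block's well at x = -35, y = -39 mm, foot 13 mm above the block's underside, 43 mm of it above the block's top. May be absent.
- infusion_bottle: Bystander: closed glass bottle 58 mm thick, 123 mm high; origin at the centre of its foot. To be left alone.
- gallipot: Bystander: open stainless steel cup 64 mm across the rim, 50 mm high; origin at the centre of its foot. To be left alone.
- warmer_well (a point): Centre of the floor of the warmer's well, 55 mm above the bench.
Things that resemble listed ones, but are neither listed nor needed, are in the scene too. What is shaped like the vial6 but red is not meant.

How it is judged:
On the way, in this order (a step that is already met when the one before it is completed fails the run):
1. the power button is pressed in (value of joint power above 0.0035 m), for 0.05 s.
2. every vial lies or stands in the blue tray, let go (x of vial1 in the frame of tray between -0.131 and 0.131 m and y of vial1 in the frame of tray between -0.077 and 0.077 m and z of vial1 in the frame of tray between -0.002 and 0.07 m and contact force between the fingers and vial1 below 0.1 N and linear speed of each of vial1, vial2, vial3, vial4, vial5, vial6 below 0.05 m/s and x of vial2 in the frame of tray between -0.131 and 0.131 m and y of vial2 in the frame of tray between -0.077 and 0.077 m and z of vial2 in the frame of tray between -0.002 and 0.07 m and contact force between the fingers and vial2 below 0.1 N and x of vial3 in the frame of tray between -0.131 and 0.131 m and y of vial3 in the frame of tray between -0.077 and 0.077 m and z of vial3 in the frame of tray between -0.002 and 0.07 m and contact force between the fingers and vial3 below 0.1 N and x of vial4 in the frame of tray between -0.131 and 0.131 m and y of vial4 in the frame of tray between -0.077 and 0.077 m and z of vial4 in the frame of tray between -0.002 and 0.07 m and contact force between the fingers and vial4 below 0.1 N and x of vial5 in the frame of tray between -0.131 and 0.131 m and y of vial5 in the frame of tray between -0.077 and 0.077 m and z of vial5 in the frame of tray between -0.002 and 0.07 m and contact force between the fingers and vial5 below 0.1 N and x of vial6 in the frame of tray between -0.131 and 0.131 m and y of vial6 in the frame of tray between -0.077 and 0.077 m and z of vial6 in the frame of tray between -0.002 and 0.07 m and contact force between the fingers and vial6 below 0.1 N), for 0.2 s.
3. the lifter is screwed home in the block, which is still down in the warmer (z of lifter in the frame of block below 0.0078 m and horizontal distance between lifter and block below 0.012 m and angle between the z axis of lifter and the z axis of block, either way round below 0.2 rad and distance between block and warmer_well below 0.012 m), for 0.2 s.
4. the block is pulled up clear of the warmer on the lifter, upright (z of lifter in the frame of block below 0.009 m and horizontal distance between lifter and block below 0.012 m and angle between the z axis of lifter and the z axis of block, either way round below 0.2 rad and height (world z) of block above 0.097 m and angle between block's own z axis and vertical below 0.15 rad and horizontal distance between block and warmer_well below 0.03 m), for 0.1 s.
5. the block stands wholly on the mat with the lifter still screwed in (z of lifter in the frame of block below 0.009 m and horizontal distance between lifter and block below 0.012 m and angle between the z axis of lifter and the z axis of block, either way round below 0.2 rad and horizontal distance between block and mat_top below 0.031 m and height (world z) of block below 0.009 m and angle between block's own z axis and vertical below 0.05 rad and linear speed of block below 0.03 m/s), for 0.3 s.
At the end, for the whole second after the job is handed in: Every vial at rest inside the tray, standing or lying. The block flat on the mat, its centre within 31 mm of the mat's centre. The lifter upright (within 0.1 rad) through the stand's ring, its collar resting on the ring (within 4 mm) (all of step 2 and horizontal distance between block and mat_top below 0.031 m and height (world z) of block below 0.009 m and angle between block's own z axis and vertical below 0.05 rad and linear speed of each of block, lifter below 0.03 m/s and horizontal distance between lifter_collar and stand_ring below 0.0125 m and z of lifter_collar in the frame of stand_ring between -0.004 and 0.004 m and angle between lifter's own z axis and vertical below 0.1 rad); the robot touches nothing.
It fails at once if a glass vial is let fall (faster than 1 m/s while not held) ((linear speed of vial1 above 1 m/s and contact force between the fingers and vial1 below 0.05 N) or (linear speed of vial2 above 1 m/s and contact force between the fingers and vial2 below 0.05 N) or (linear speed of vial3 above 1 m/s and contact force between the fingers and vial3 below 0.05 N) or (linear speed of vial4 above 1 m/s and contact force between the fingers and vial4 below 0.05 N) or (linear speed of vial5 above 1 m/s and contact force between the fingers and vial5 below 0.05 N) or (linear speed of vial6 above 1 m/s and contact force between the fingers and vial6 below 0.05 N)).
It fails at once if the block is tipped by more than 0.3 rad (angle between block's own z axis and vertical above 0.3 rad).
It fails at once if the infusion bottle is moved by more than 30 mm (distance of infusion_bottle from where it was at the start of the episode above 0.03 m).
It fails at once if the gallipot is moved by more than 30 mm (distance of gallipot from where it was at the start of the episode above 0.03 m).
Of vial1, vial2, vial3, vial4, vial5, vial6 only 3 to 6 are there at a start; the rules pass over those that are not, and their reading is None.
At some moment in a run one of tray, block may be knocked a few centimetres aside while the robot is not near it.
It also fails if it takes over 210 s, if anything falls off the work surface, if the arm or the gripper's body presses on something with over 40 N, if the wrist force passes 120 N, or if a joint passes its speed limit or range.

## Working session

There is one attempt and no reset: what is moved stays moved. The work goes in short steps, Python scripts to look and compute and a tool call to move; the robot and the scene stay as the last step left them, time stands still between calls to the robot, and variables do not carry over. Pictures are saved under pics/ and viewed, and the job is handed in when it is done.

Besides the shell and the picture viewer there is one more tool, called after "Request:" as name(argument=value, ...), one argument or row to a line, values as JSON. jog_arm: Moves the arm, as the interface text tells. Its arguments: {"type":"object","properties":{"plan":{"type":"array"},"fingers":{"type":"number"}},"required":["plan"]}

```bash
ls -la; mkdir -p pics; python3 - <<'E'
from bench import robot, optics, regions_of
import cv2
s=robot.read_state()
for k,v in s.items(): print(k,v)
for n in ["scene","side","wrist"]:
    p=optics.camera(n)
    cv2.imwrite(f"pics/{n}0.png",p["image"])
    print(n,{k:v for k,v in p.items() if k!="image"})
E
```

```text
total 12
drwxr-xr-x  3 agent agent 4096 Dec  6 05:30 .
drwxr-xr-x 23 root  root  4096 Dec  6 05:30 ..
drwxr-xr-x  2 agent agent 4096 Dec  6 05:30 pics
time_s 0.0
joint_positions [-1.39227241e+00  2.91270847e-01 -1.54128372e-01  1.12668812e+00
 -1.40166760e-05  1.43148578e+00]
qd [ 4.75174412e-05  1.04292167e-04  9.51130238e-04  1.03527138e-03
 -5.01105262e-04 -4.86790565e-04]
joint_torque [-1.58229118e-04 -5.37139678e+01  3.31377912e+01  1.58500427e-02
  4.66845233e-05 -8.53438962e-06]
eef_pos [ 0.16398389 -0.49827479  0.23073644]
ee_rot [-1.34205152  0.97260456 -0.97104591]
force [0.09580111 0.46175314 0.07719425]
torque [-0.01191904 -0.02254608 -0.00999967]
gripper_width 0.08520443724900686
scene {'camera_matrix': array([[423.39458807,   0.        , 281.78906844],
       [  0.        , 423.39458807, 208.81261086],
       [  0.        ,   0.        ,   1.        ]]), 'k1': 0.011829348425408368, 'xyz': array([0.99999577, 0.23331384, 0.71545118]), 'attitude': array([-1.3941239 , -2.25557721,  0.82193335]), 'shot': 1}
side {'camera_matrix': array([[439.32255161,   0.        , 274.57979955],
       [  0.        , 439.32255161, 206.50205744],
       [  0.        ,   0.        ,   1.        ]]), 'k1': -0.13586751190537688, 'xyz': array([0.06796059, 0.57417999, 0.5572015 ]), 'attitude': array([-0.82999685,  2.32875685, -1.34907845]), 'shot': 2}
wrist {'camera_matrix': array([[296.29312931,   0.        , 280.25659283],
       [  0.        , 296.29312931, 212.87824867],
       [  0.        ,   0.        ,   1.        ]]), 'k1': -0.041837906916775906, 'tool_from_camera': array([[ 9.99999706e-01, -4.41990607e-04,  6.27052342e-04,
        -8.65240116e-04],
       [-7.27894928e-04, -2.88462801e-01,  9.57490826e-01,
        -1.43504238e-01],
       [-2.42320677e-04, -9.57491001e-01, -2.88463038e-01,
         7.37985143e-02],
       [ 0.00000000e+00,  0.00000000e+00,  0.00000000e+00,
         1.00000000e+00]]), 'shot': 3}
```

View pics/scene0.png

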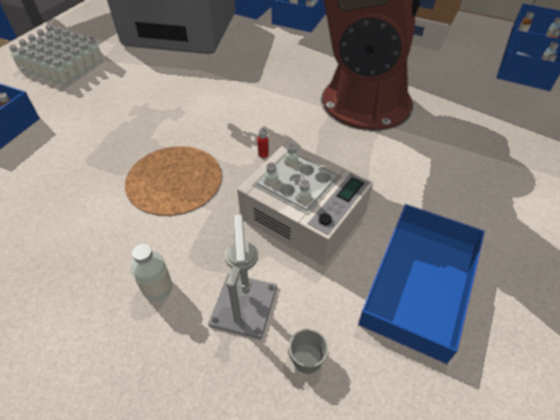

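View pics/side0.png

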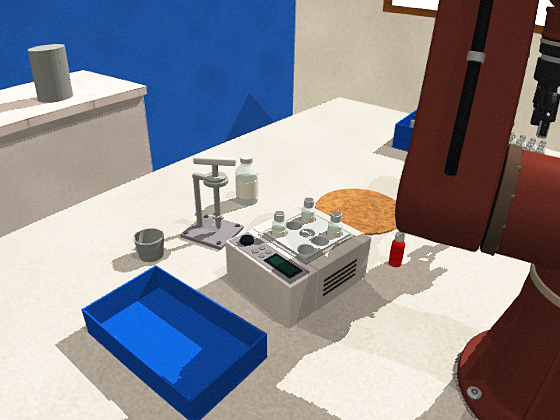

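View pics/wrist0.png

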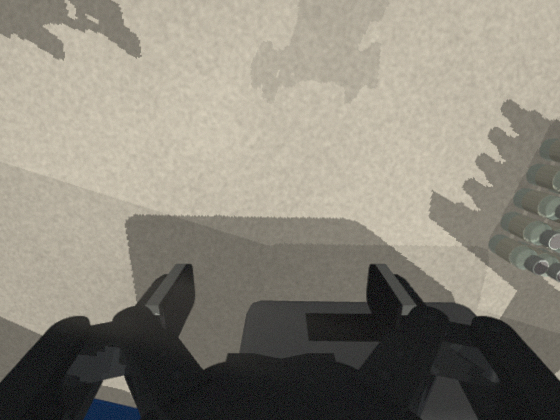

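The scene camera shows the warmer around (305,200), the tray at (425,280), the mat at (173,180), the stand with the lifter at (240,280), and three glass vials in the block. A red vial stands outside it. I'll build helpers and measure.

```bash
cat > h.py <<'E'
import numpy as np, cv2
from scipy.spatial.transform import Rotation as R
from scipy.optimize import least_squares
from bench import robot, optics, regions_of
def shot(n,save=None):
    s=robot.read_state()
    p=optics.camera(n)
    if n=="wrist":
        T=np.eye(4);T[:3,:3]=R.from_rotvec(s["ee_rot"]).as_matrix();T[:3,3]=s["eef_pos"]
        M=T@p["tool_from_camera"]; p["Rm"]=M[:3,:3];p["t"]=M[:3,3]
    else:
        p["Rm"]=R.from_rotvec(p["attitude"]).as_matrix();p["t"]=np.array(p["xyz"])
    if save: cv2.imwrite(f"pics/{save}.png",p["image"])
    return p
def proj(p,X):
    X=np.atleast_2d(X); c=(X-p["t"])@p["Rm"]; s=c[:,:2]/c[:,2:]
    r2=(s**2).sum(1,keepdims=True); s=s*(1+p["k1"]*r2)
    K=p["camera_matrix"]; return s*[K[0,0],K[1,1]]+[K[0,2],K[1,2]]
def ray(p,uv):
    K=p["camera_matrix"]; d=(np.array(uv,float)-[K[0,2],K[1,2]])/[K[0,0],K[1,1]]
    s=d.copy()
    for _ in range(20): s=d/(1+p["k1"]*(s@s))
    v=p["Rm"]@np.r_[s,1]; return v/np.linalg.norm(v)
def onz(p,uv,z):
    v=ray(p,uv); return p["t"]+v*(z-p["t"][2])/v[2]
def tri(obs):
    A=np.zeros((3,3));b=np.zeros(3)
    for p,uv in obs:
        v=ray(p,uv);P=np.eye(3)-np.outer(v,v);A+=P;b+=P@p["t"]
    X=np.linalg.solve(A,b)
    return X,[np.linalg.norm(proj(p,X)[0]-uv) for p,uv in obs]
def crop(p,x0,y0,x1,y1,name,f=4):
    c=cv2.resize(p["image"][y0:y1,x0:x1],None,fx=f,fy=f,interpolation=cv2.INTER_CUBIC)
    cv2.imwrite(f"pics/{name}.png",c)
E
python3 - <<'E'
from h import *
a=shot("scene");
crop(a,230,130,380,260,"c_s",5); crop(a,200,210,340,380,"c_s2",3)
for n in ["vial1","block","lifter","tray","warmer","power_top","mat_top"]:
    try: print(n,[(round(r["p"],2),np.round(r["centre"],1).tolist(),int(r["region"].sum())) for r in regions_of(a,n)])
    except Exception as e: print(n,e)
b=shot("side");
crop(b,220,180,380,330,"c_d",5)
for n in ["vial1","block","lifter","tray","warmer"]:
    print(n,[(round(r["p"],2),np.round(r["centre"],1).tolist(),int(r["region"].sum())) for r in regions_of(b,n)])
print(robot.read_state()["time_s"])
E
```

```text
vial1 [(0.77, [173.6, 273.2], 290), (0.77, [143.7, 262.4], 302), (0.6, [192.1, 305.5], 323), (0.58, [153.2, 291.2], 260), (0.48, [306.0, 242.3], 2953), (0.44, [283.4, 425.8], 13089)]
block [(0.83, [178.7, 298.7], 1791)]
lifter [(0.81, [249.0, 238.7], 918)]
tray [(0.6, [283.7, 424.8], 12878)]
warmer [(0.66, [212.0, 313.3], 7592)]
power_top [(0.65, [210.6, 314.1], 7569), (0.51, [217.3, 328.1], 131), (0.37, [192.4, 302.6], 299)]
mat_top [(0.69, [209.8, 312.5], 7489), (0.6, [179.8, 177.0], 5194)]
vial1 [(0.77, [225.9, 332.8], 328), (0.7, [224.6, 280.0], 333), (0.69, [208.3, 307.0], 310), (0.58, [249.0, 397.3], 387), (0.48, [270.4, 287.7], 8939)]
block [(0.73, [227.2, 279.3], 337), (0.59, [238.0, 307.1], 1760)]
lifter [(0.76, [173.1, 213.1], 1033), (0.75, [270.3, 291.7], 9253)]
tray [(0.62, [338.5, 179.7], 16474)]
warmer [(0.81, [268.4, 288.5], 8917), (0.33, [174.4, 217.7], 954)]
0.85
```

View pics/c_s.png

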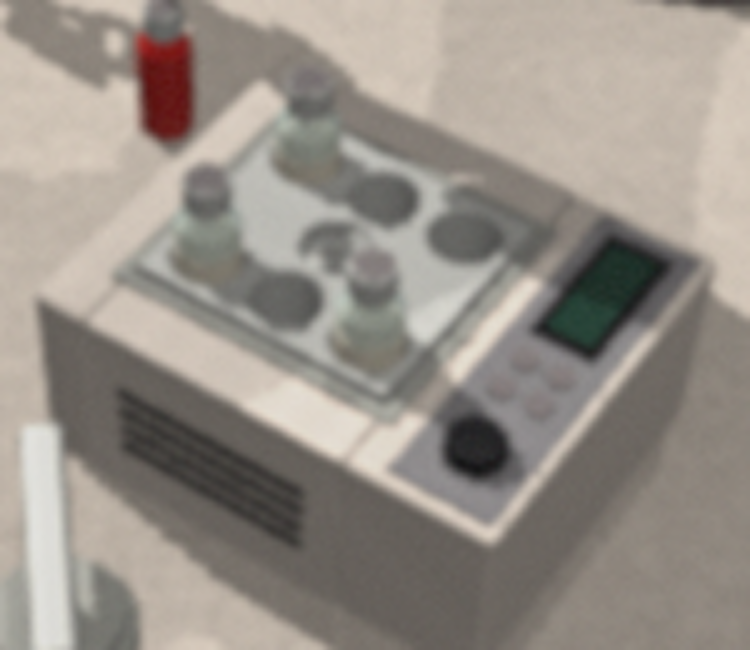

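View pics/c_d.png

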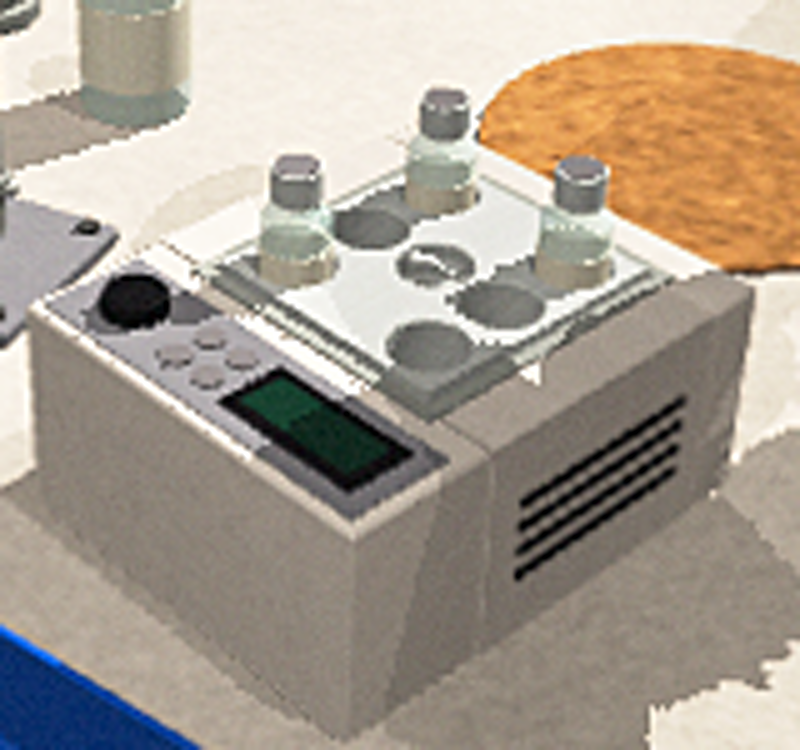

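View pics/c_s2.png

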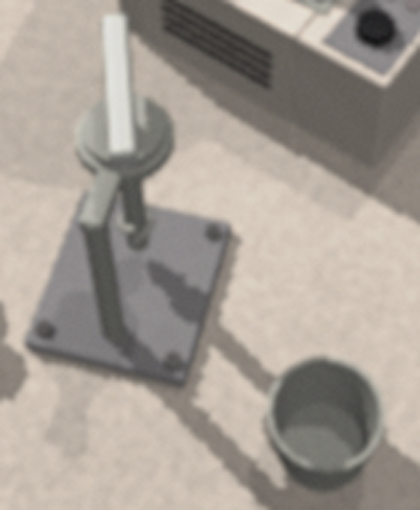

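Caps, corners and the power button are readable. The occupied wells look like vial1 (nearest the button), vial3 and vial6. I'll crop the rest.

```bash
python3 - <<'E'
import cv2
b=cv2.imread("pics/side0.png"); a=cv2.imread("pics/scene0.png")
def c(im,x0,y0,x1,y1,n,f): cv2.imwrite(f"pics/{n}.png",cv2.resize(im[y0:y1,x0:x1],None,fx=f,fy=f,interpolation=cv2.INTER_CUBIC))
c(b,170,145,280,255,"d_st",5); c(b,70,250,280,420,"d_tr",3.5); c(a,355,200,490,360,"s_tr",3.5)
E
```

```text
(no output)
```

View pics/d_st.png

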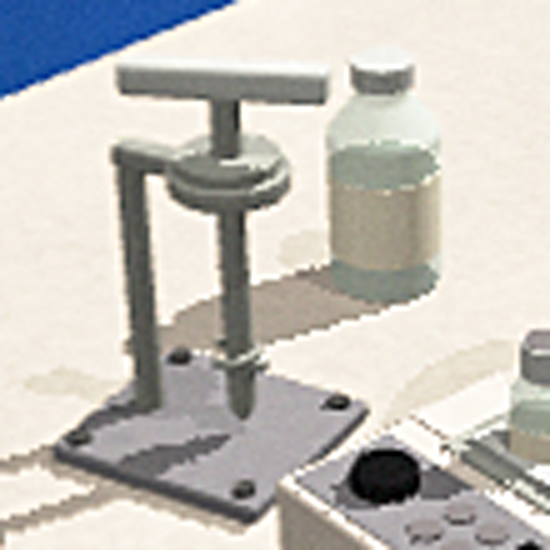

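View pics/d_tr.png

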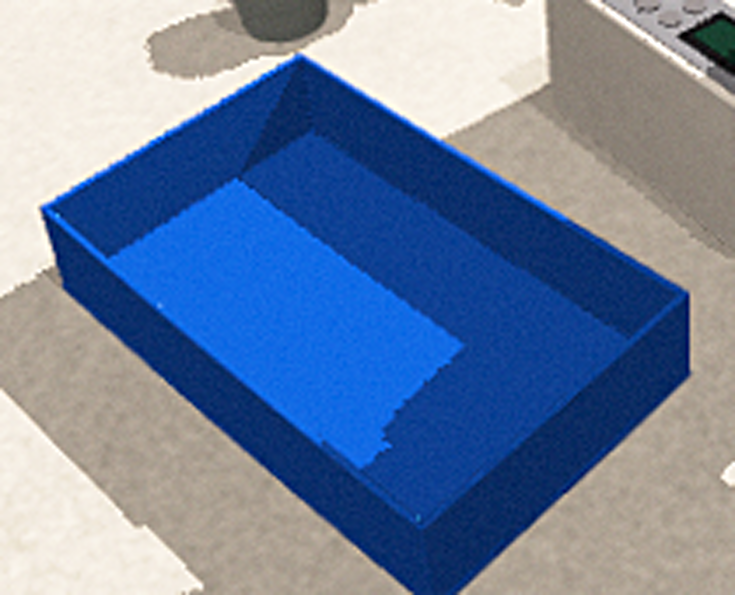

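View pics/s_tr.png

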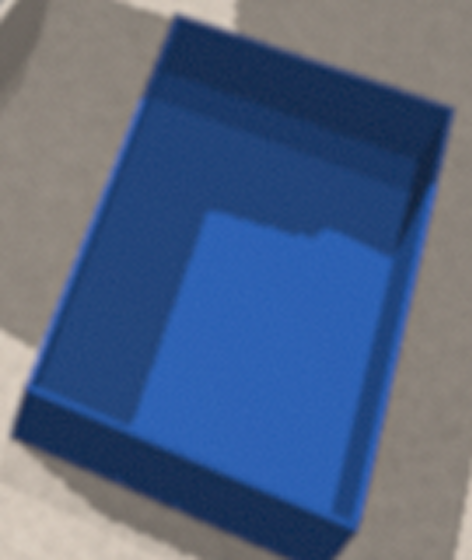

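```bash
cat > m1.py <<'E'
from h import *
import pickle
a=shot("scene"); b=shot("side")
def fit(name,loc,A,B,zfree=True,x0=(0.4,0,0)):
    loc=np.array(loc,float)/1000
    def res(q):
        c,s=np.cos(q[2]),np.sin(q[2]); X=loc.copy()
        X[:,:2]=loc[:,:2]@np.array([[c,s],[-s,c]])+q[:2]
        X[:,2]+=q[3] if zfree else 0
        r=[]
        for P,O in ((a,A),(b,B)):
            pr=proj(P,X)
            for i,o in enumerate(O):
                if o is not None: r+=list(pr[i]-o)
        return np.array(r)
    best=min((least_squares(res,[*x0[:2],y,0],loss='soft_l1') for y in (0,1.57,3.14,-1.57)),key=lambda f:f.cost)
    q=best.x; print(name,"xy",np.round(q[:2],4),"yaw",round(np.degrees(q[2]),1),"dz",round(q[3],4),"rms px",round(np.sqrt((res(q)**2).mean()),2))
    return q
cs=lambda u,v:(230+u/5,130+v/5); cd=lambda u,v:(220+u/5,180+v/5)
fit("warmer",[(88,128,95),(-88,128,95),(88,-88,95),(-88,-88,95),(56,100,105)],
 [cs(490,540),cs(710,265),cs(40,300),cs(265,85),cs(477,438)],[cd(35,313),cd(355,532),None,cd(755,290),cd(135,297)])
fit("block/vials",[(35,39,143),(35,-39,143),(-35,-39,143)],
 [cs(372,257),cs(207,178),cs(312,80)],[cd(297,160),cd(445,93),cd(585,162)])
print("hole",tri([(a,cs(338,242)),(b,cd(435,264))]))
print("pow",tri([(a,cs(477,436)),(b,cd(135,297))]))
s2=lambda u,v:(200+u/3,210+v/3); d2=lambda u,v:(170+u/5,145+v/5)
fit("stand",[(-55,-50,10),(-55,50,10),(55,50,10),(55,-50,10)],[s2(90,198),s2(232,230),s2(185,380),s2(28,343)],
  [d2(370,410),d2(245,515),d2(55,450),None])
# handle ends (top centre)
e1=tri([(a,s2(115,18)),(b,d2(328,68))]); e2=tri([(a,s2(121,150)),(b,d2(117,68))]); print(e1,e2,np.linalg.norm(e1[0]-e2[0]))
t=lambda u,v:(70+u/3.5,250+v/3.5); t2=lambda u,v:(355+u/3.5,200+v/3.5)
# tray rim corners
fit("tray",[(-135,-80,55),(-135,80,55),(135,80,55),(135,-80,55)],[t2(178,15),t2(453,108),t2(355,527),t2(32,388)],
   [t(690,292),t(418,525),t(43,208),t(300,55)])
r=[r for r in regions_of(a,"mat_top") if abs(r["centre"][1]-176)<15][0]["region"].astype(np.uint8)
cn=max(cv2.findContours(r,0,2)[0],key=len); el=cv2.fitEllipse(cn); print(el)
cc=cn[:,0,:]; W=np.array([onz(a,c,0.004)[:2] for c in cc]);
f=least_squares(lambda q:np.hypot(*(W-q[:2]).T)-q[2],[.4,-.3,.1],loss='soft_l1',f_scale=.003).x; print("mat",f)
E
python3 m1.py
```

```text
warmer xy [ 0.452  -0.0062] yaw -7.9 dz -0.0028 rms px 1.76
block/vials xy [ 0.4503 -0.0039] yaw -9.3 dz 0.0028 rms px 0.57
hole (array([ 0.44954959, -0.00368557,  0.10173017]), [np.float64(0.14538093777886008), np.float64(0.15594138025912907)])
pow (array([0.51953866, 0.08636984, 0.10376519]), [np.float64(0.07403784591185054), np.float64(0.0753560295931546)])
stand xy [0.7    0.0093] yaw 11.1 dz -0.003 rms px 1.41
(array([ 0.64640249, -0.02006565,  0.19067319]), [np.float64(1.1577418651253493), np.float64(0.903946642932311)]) (array([0.71862321, 0.02730449, 0.18875222]), [np.float64(1.0161108678122472), np.float64(0.7218210488830834)]) 0.08639127847873848
tray xy [0.5075 0.2862] yaw 0.2 dz -0.0001 rms px 1.35
((172.49789428710938, 180.17501831054688), (67.68272399902344, 97.76204681396484), 77.84437561035156)
mat [ 0.49086547 -0.30245167  0.11178153]
```

```bash
cat >> h.py <<'E'
def st():
    s=robot.read_state(); M=R.from_rotvec(s["ee_rot"]).as_matrix()
    print("t",round(s["time_s"],2),"tcp",np.round(s["eef_pos"],4),"xaxis yaw",round(np.degrees(np.arctan2(M[1,0],M[0,0])),1),"y",np.round(M[:,1],3),"F",np.round(s["force"],1),"T",np.round(s["torque"],2),"w",round(s["gripper_width"],4),"q",np.round(s["joint_positions"],2))
E
python3 -c "
from h import *;st()"
```

```text
t 1.0 tcp [ 0.1641 -0.4987  0.2313] xaxis yaw -71.8 y [ 0.  0. -1.] F [-0.1  1.3  0.6] T [ 0.01  0.06 -0.05] w 0.0852 q [-1.39  0.29 -0.15  1.13  0.    1.43]
```

Request:
jog_arm(
  plan=[0.05, 0.1, 0.06, 1, 0.09, 0.15, 0.07, 1, 0.18, 0.29, 0.08, 1, 0.18, 0.29, 0.08, 1, 0.18, 0.29, 0.08, 1, 0.18, 0.29, 0.08, 1, 0.18, 0.29, 0.08, 1, 0.18, 0.29, 0.08, 1, 0.18, 0.29, 0.08, 1, 0.18, 0.29, 0.08, 1],
  fingers=1,
)

```text
time_s: 1.83
eef_pos: [0.3458, -0.2059, 0.3123]
ee_rot: [-1.495, 0.566, -0.569]
force: [-0.2, 0.4, -0.3]
gripper_width: -0.0001
```

Request:
jog_arm(
  plan=[0.15, 0.25, 0, 1, 0.15, 0.25, 0, 1, 0.15, 0.25, 0, 1, 0.15, 0.25, 0, 1, 0.15, 0.25, 0, 1, 0.15, 0.25, 0, 1, 0.15, 0.25, 0, 1, 0.15, 0.25, 0, 1],
)

```text
time_s: 2.5
eef_pos: [0.4966, 0.046, 0.3106]
ee_rot: [-1.563, 0.157, -0.158]
force: [-1.2, -1.3, -0.5]
gripper_width: 0.0001
```

Request:
jog_arm(
  plan=[0, 0, 0, 0.5, 0, 0, 0, 1, 0, 0, 0, 1, 0, 0, 0, 1, 0, 0, 0, 1],
)

```text
time_s: 2.92
eef_pos: [0.4941, 0.0406, 0.3111]
ee_rot: [-1.556, -0.253, 0.254]
force: [0.3, -0.1, 0.3]
gripper_width: 0.0001
```

Request:
jog_arm(
  plan=[0, 0, 0, 0.5, 0, 0, 0, 1, 0, 0, 0, 1, 0, 0, 0, 1, 0, 0, 0, 1],
)

```text
time_s: 3.33
eef_pos: [0.4941, 0.0407, 0.3112]
ee_rot: [-1.468, -0.659, 0.659]
force: [0.6, 0.4, 0.5]
gripper_width: -0.0003
```

Request:
jog_arm(
  plan=[0, 0, 0, 0.5, 0, 0, 0, 1, 0, 0, 0, 1, 0, 0, 0, 1, 0, 0, 0, 1],
)

```text
time_s: 3.75
eef_pos: [0.4941, 0.0409, 0.3112]
ee_rot: [-1.299, -1.057, 1.057]
force: [0.1, -0.5, -0.2]
gripper_width: 0.0002
```

```bash
python3 -c "
from h import *
st();w=shot('wrist','w1')
W=[.5204,.0857,.105];print(proj(w,[W,[.4495,-.0037,.1],[.683,.004,.184]]))"
```

```text
t 3.75 tcp [0.4941 0.0409 0.3112] xaxis yaw 78.2 y [-0. -0. -1.] F [ 0.1 -0.5 -0.2] T [ 0.06  0.   -0.05] w 0.0002 q [-0.06  0.2  -0.06  1.31 -0.    0.14]
[[320.06169978 200.84386878]
 [235.24252418 158.04482844]
 [281.73158917 366.5747824 ]]
```

View pics/w1.png

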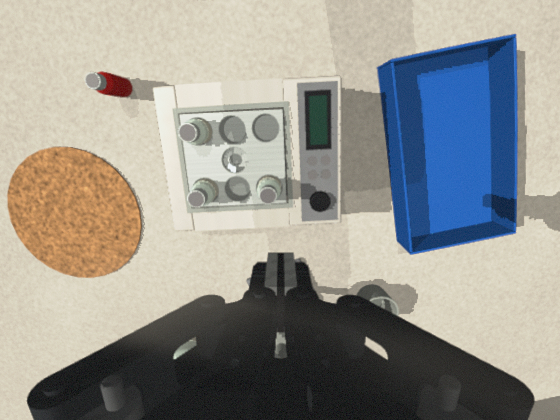

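The wrist view agrees with the measurements: button at (320,201), hole at (236,159). I'll move over the button.

Request:
jog_arm(
  plan=[0.026, 0.045, -0.04, 0, 0.026, 0.045, -0.08, 0, 0.026, 0.045, -0.12, 0, 0.026, 0.045, -0.16, 0, 0.026, 0.045, -0.195, 0, 0.026, 0.045, -0.2, 0, 0.026, 0.045, -0.2, 0],
)

```text
time_s: 4.38
eef_pos: [0.5173, 0.0861, 0.1079]
ee_rot: [-1.298, -1.047, 1.055]
force: [0.2, -0.6, -0.2]
gripper_width: -0.0001
```

Request:
jog_arm(
  plan=[0, 0, -0.004, 0, 0, 0, -0.006, 0, 0, 0, -0.008, 0, 0, 0, -0.009, 0, 0, 0, -0.009, 0],
)

```text
time_s: 4.8
eef_pos: [0.5213, 0.0862, 0.1034]
ee_rot: [-1.302, -1.058, 1.054]
force: [1.5, 0.8, 2.7]
gripper_width: 0.0001
```

Request:
jog_arm(
  plan=[0, 0, -0.001, 0, 0, 0, -0.002, 0, 0, 0, -0.003, 0, 0, 0, -0.003, 0],
)

```text
time_s: 5.13
eef_pos: [0.5212, 0.0862, 0.1]
ee_rot: [-1.301, -1.058, 1.055]
force: [3.3, -1.4, 7.2]
gripper_width: 0.0001
```

Request:
jog_arm(
  plan=[0, 0, -0.001, 0, 0, 0, -0.001, 0, 0, 0, -0.002, 0, 0, 0, -0.002, 0],
)

```text
time_s: 5.47
eef_pos: [0.5214, 0.0862, 0.0997]
ee_rot: [-1.302, -1.059, 1.054]
force: [-3.4, -0.2, 26.6]
gripper_width: -0.0001
```

Pressed to the stop (27 N), so it's switched. I'll back up and look at the block from closer.

Request:
jog_arm(
  plan=[0, 0, 0.03, 0, 0, 0, 0.07, 0, -0.02, -0.02, 0.1, 0, -0.04, -0.05, 0.12, 0, -0.04, -0.08, 0.14, 0, -0.04, -0.085, 0.14, 0, -0.04, -0.085, 0.14, 0, -0.04, -0.085, 0.14, 0],
  fingers=-0.18,
)

```text
time_s: 6.13
eef_pos: [0.4794, 0.0015, 0.2366]
ee_rot: [-1.298, -1.055, 1.056]
force: [0.1, 0.3, -1.1]
gripper_width: 0.0503
```

```bash
python3 -c "
from h import *
st();w=shot('wrist','w2')
for n in ['vial1','block','block_hole']:
  print(n,[(round(r['p'],2),np.round(r['centre'],1).tolist(),int(r['region'].sum())) for r in regions_of(w,n)])"
```

```text
t 6.13 tcp [0.4794 0.0015 0.2366] xaxis yaw 78.1 y [-0.001  0.001 -1.   ] F [ 0.1  0.3 -1.1] T [0.02 0.02 0.03] w 0.0503 q [-0.15  0.2  -0.26  1.11  0.    0.06]
vial1 [(0.75, [81.6, 105.4], 1290), (0.62, [214.4, 312.5], 990), (0.62, [141.9, 218.2], 1077), (0.61, [217.5, 227.7], 1067)]
block [(0.65, [165.2, 274.5], 11228), (0.56, [339.8, 312.1], 287)]
block_hole [(0.85, [166.7, 273.4], 11551)]
```

View pics/w2.png

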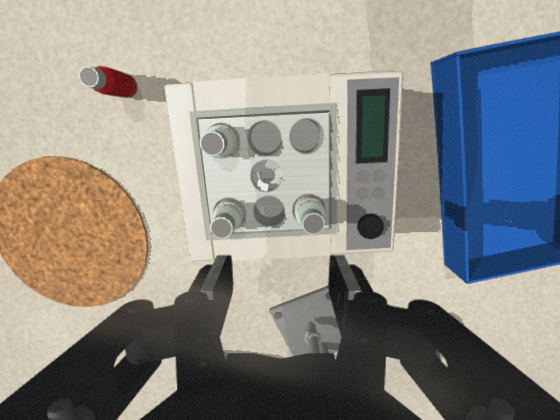

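```bash
python3 -c "
import cv2
im=cv2.imread('pics/w2.png');cv2.imwrite('pics/w2c.png',cv2.resize(im[90:250,180:410],None,fx=3.4,fy=3.4,interpolation=cv2.INTER_CUBIC))"
```

```text
(no output)
```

View pics/w2c.png

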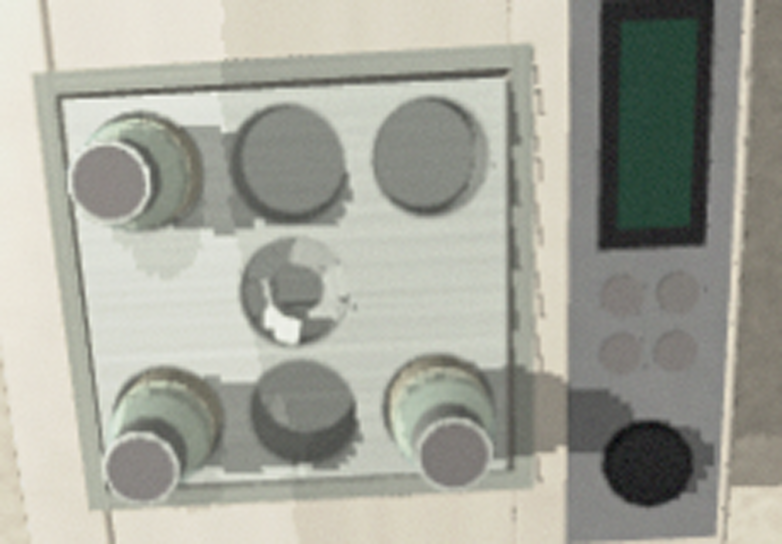

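```bash
cat > m2.py <<'E'
from h import *
w=shot('wrist'); a=shot('scene'); b=shot('side')
f=lambda u,v:(180+u/3.4,90+v/3.4)
cs=lambda u,v:(230+u/5,130+v/5); cd=lambda u,v:(220+u/5,180+v/5)
P=dict(v6=(f(111,182),cs(312,80),cd(585,162)),v3=(f(143,467),cs(207,178),cd(445,93)),v1=(f(454,453),cs(372,257),cd(297,160)))
for k,(o,p,q) in P.items():
    print(k,"plane",np.round(onz(w,o,.143),4),"tri3",[np.round(x,4) for x in tri([(w,o),(a,p),(b,q)])])
h=f(297,290); print("hole",onz(w,h,.1),tri([(w,h),(a,cs(338,242)),(b,cd(435,264))]))
bt=f(648,463); print("button",onz(w,bt,.105))
c=[onz(w,f(*u),.1)[:2] for u in ((58,95),(507,80),(107,488),(510,475))]; print("corners",np.round(c,4))
E
python3 m2.py
```

```text
v6 plane [ 0.411  -0.0369  0.143 ] tri3 [array([ 0.41  , -0.0364,  0.1455]), array([1.2871, 0.9152, 1.2631])]
v3 plane [ 0.4799 -0.0475  0.143 ] tri3 [array([ 0.4792, -0.0473,  0.1453]), array([0.4614, 0.5812, 0.729 ])]
v1 plane [0.492  0.0291 0.143 ] tri3 [array([0.4909, 0.0286, 0.1463]), array([0.4387, 0.1628, 0.0717])]
hole [ 0.45096407 -0.00358887  0.1       ] (array([ 0.45002318, -0.00355728,  0.10194892]), [np.float64(0.6869255659802719), np.float64(0.11225445077895194), np.float64(0.35802203023926443)])
button [0.52006202 0.0855865  0.105     ]
corners [[ 0.3867 -0.0547]
 [ 0.4074  0.063 ]
 [ 0.4972 -0.0716]
 [ 0.5175  0.0462]]
```

Request:
jog_arm(
  plan=[0.006, 0.014, -0.02, 0, 0.012, 0.027, -0.04, 0, 0.012, 0.027, -0.07, 0, 0.012, 0.027, -0.09, 0, 0.012, 0.027, -0.11, 0, 0.012, 0.027, -0.125, 0, 0.012, 0.027, -0.132, 0, 0.012, 0.027, -0.132, 0, 0.012, 0.027, -0.132, 0],
)

```text
time_s: 7.23
eef_pos: [0.4921, 0.0284, 0.1056]
ee_rot: [-1.299, -1.056, 1.057]
force: [1.1, -0.4, 1.4]
gripper_width: 0.0504
```

```bash
python3 -c "
from h import *
st();w=shot('wrist','w3')"
```

```text
t 7.23 tcp [0.4921 0.0284 0.1056] xaxis yaw 78.2 y [-0.  0. -1.] F [ 1.1 -0.4  1.4] T [-0.03 -0.01 -0.01] w 0.0504 q [-0.09  0.34 -0.44  0.79 -0.    0.11]
```

View pics/w3.png

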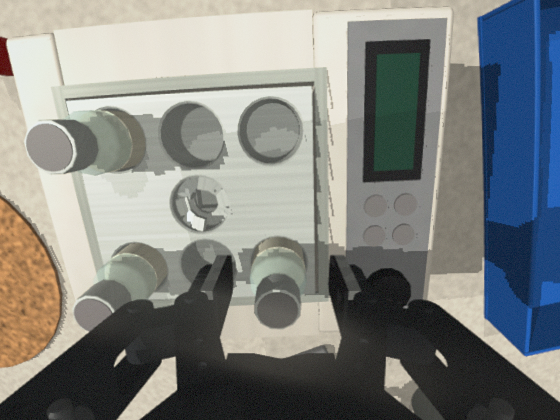

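Vial1 (cap at 278,305) stands centred between the open pads, so I'll close.

Request:
jog_arm(
  plan=[0, 0, 0, 0, 0, 0, 0, 0, 0, 0, 0, 0, 0, 0, 0, 0, 0, 0, 0, 0],
  fingers=1,
)

```text
time_s: 7.7
eef_pos: [0.4929, 0.028, 0.1065]
ee_rot: [-1.301, -1.058, 1.055]
force: [-0.3, -0.2, 6.1]
gripper_width: 0.0256
```

Request:
jog_arm(
  plan=[0, 0, 0.01, 0, 0, 0, 0.03, 0, 0, 0, 0.05, 0, 0, 0, 0.08, 0, 0, 0, 0.1, 0, 0, 0, 0.1, 0],
)

```text
time_s: 8.2
eef_pos: [0.4945, 0.0281, 0.2098]
ee_rot: [-1.305, -1.061, 1.053]
force: [-0.1, -0.3, -0.4]
gripper_width: 0.0257
```

```bash
python3 -c "
from h import *
st();w=shot('wrist','w4');shot('scene','s4')"
```

```text
t 8.2 tcp [0.4945 0.0281 0.2098] xaxis yaw 78.2 y [ 0.007 -0.001 -1.   ] F [-0.1 -0.3 -0.4] T [-0.06 -0.06 -0.02] w 0.0257 q [-0.09  0.24 -0.28  1.04  0.    0.11]
```

View pics/w4.png

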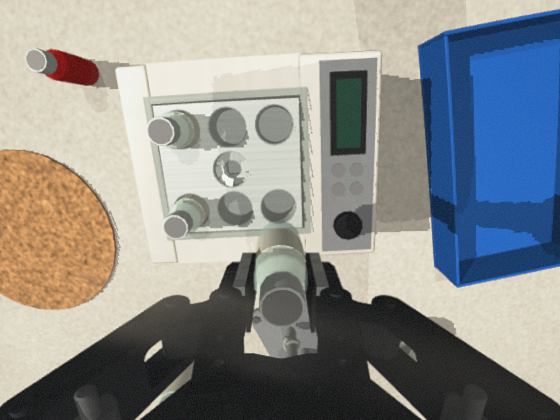

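View pics/s4.png

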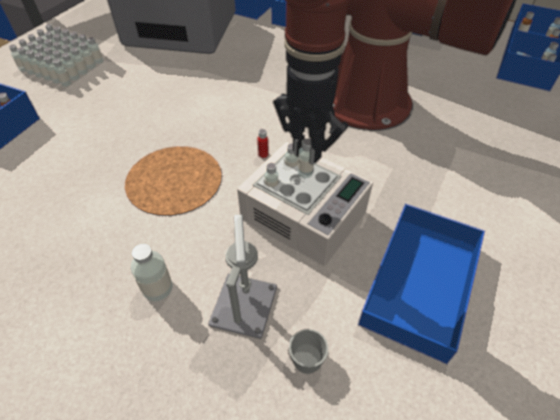

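Vial1 is held and clear of the block (width 25.7 mm), and the tray hasn't moved. Carrying it over.

Request:
jog_arm(
  plan=[0.012, 0.037, 0, 0, 0.024, 0.075, 0, 0, 0.036, 0.11, 0, 0, 0.048, 0.15, 0, 0, 0.06, 0.185, 0, 0, 0.072, 0.22, 0, 0, 0.083, 0.25, 0, 0, 0.085, 0.26, 0, 0, 0.085, 0.26, 0, 0, 0.085, 0.26, 0, 0],
)

```text
time_s: 9.13
eef_pos: [0.5762, 0.288, 0.2038]
ee_rot: [-1.299, -1.055, 1.059]
force: [-0.2, -0.4, -1.1]
gripper_width: 0.0256
```

```bash
python3 -c "
from h import *
st();w=shot('wrist','w5');crop(w,150,0,560,420,'w5c',1.4)"
```

```text
t 9.13 tcp [0.5762 0.288  0.2038] xaxis yaw 78.3 y [-0.002 -0.001 -1.   ] F [-0.2 -0.4 -1.1] T [ 0.01 -0.06 -0.04] w 0.0256 q [ 0.35  0.54  0.16  1.19 -0.    0.56]
```

View pics/w5.png

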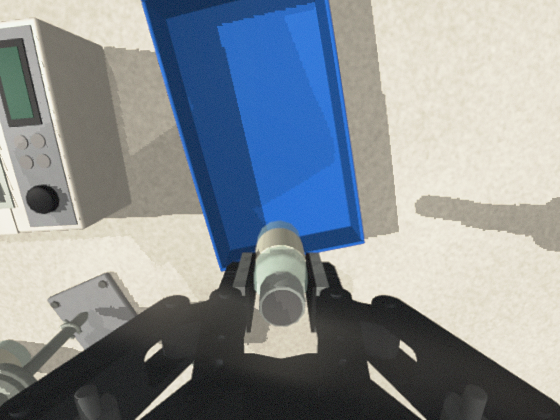

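```bash
python3 -c "
from h import *
w=shot('wrist')
for uv in ((222,270),(363,241),(145,0),(329,0)): print(onz(w,uv,.055))"
```

```text
[0.64178442 0.20859163 0.055     ]
[0.63929544 0.3647604  0.055     ]
[0.37660742 0.20897342 0.055     ]
[0.41086508 0.36549086 0.055     ]
```

Request:
jog_arm(
  plan=[0, 0, -0.04, 0, 0, 0, -0.08, 0, 0, 0, -0.11, 0, 0, 0, -0.135, 0, 0, 0, -0.15, 0, 0, 0, -0.155, 0, 0, 0, -0.158, 0, 0, 0, -0.158, 0],
)

```text
time_s: 9.9
eef_pos: [0.5774, 0.2876, 0.0479]
ee_rot: [-1.3, -1.056, 1.055]
force: [0.5, 0.4, -0.6]
gripper_width: 0.0256
```

Request:
jog_arm(
  plan=[0, 0, -0.001, 0, 0, 0, -0.002, 0, 0, 0, -0.002, 0],
)

```text
time_s: 10.15
eef_pos: [0.5776, 0.2884, 0.0462]
ee_rot: [-1.3, -1.058, 1.055]
force: [-0.2, 0.3, -0.6]
gripper_width: 0.0258
```

Request:
jog_arm(
  plan=[0, 0, -0.001, 0, 0, 0, -0.002, 0, 0, 0, -0.003, 0, 0, 0, -0.003, 0],
)

```text
time_s: 10.48
eef_pos: [0.5773, 0.2883, 0.0426]
ee_rot: [-1.3, -1.057, 1.056]
force: [-1.3, -0.8, 1.7]
gripper_width: 0.0261
```

Request:
jog_arm(
  plan=[0, 0, 0, 0, 0, 0, 0, 0, 0, 0, 0, 0, 0, 0, 0, 0],
  fingers=-0.18,
)

```text
time_s: 10.82
eef_pos: [0.577, 0.2883, 0.0422]
ee_rot: [-1.3, -1.056, 1.056]
force: [0.4, -0.9, 0.2]
gripper_width: 0.0505
```

Request:
jog_arm(
  plan=[0, 0, 0.02, 0, 0, 0, 0.05, 0, 0, 0, 0.08, 0, 0, 0, 0.12, 0, 0, 0, 0.17, 0, 0, 0, 0.17, 0, 0, 0, 0.17, 0],
)

```text
time_s: 11.4
eef_pos: [0.5791, 0.2891, 0.2165]
ee_rot: [-1.302, -1.062, 1.051]
force: [0.6, 0.1, -0.4]
gripper_width: 0.05
```

Request:
jog_arm(
  plan=[-0.012, -0.04, 0, 0, -0.024, -0.08, 0, 0, -0.036, -0.12, 0, 0, -0.048, -0.16, 0, 0, -0.06, -0.2, 0, 0, -0.072, -0.24, 0, 0, -0.085, -0.28, 0, 0, -0.097, -0.32, 0, 0, -0.098, -0.335, 0, 0, -0.098, -0.335, 0, 0],
)

```text
time_s: 12.23
eef_pos: [0.4778, -0.0498, 0.2113]
ee_rot: [-1.301, -1.052, 1.054]
force: [-0.1, 0.0, -0.4]
gripper_width: 0.0503
```

```bash
python3 -c "
from h import *
st();w=shot('wrist','w6');shot('scene','s6')"
```

```text
t 12.23 tcp [ 0.4778 -0.0498  0.2113] xaxis yaw 78.0 y [-0.001 -0.001 -1.   ] F [-0.1  0.  -0.4] T [-0.03  0.04 -0.01] w 0.0503 q [-0.26  0.22 -0.3   1.05 -0.   -0.05]
```

View pics/w6.png

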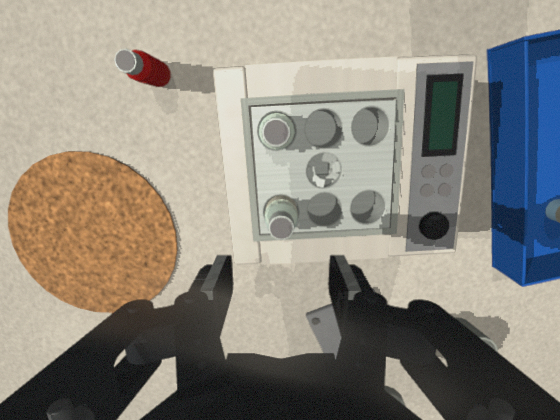

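View pics/s6.png

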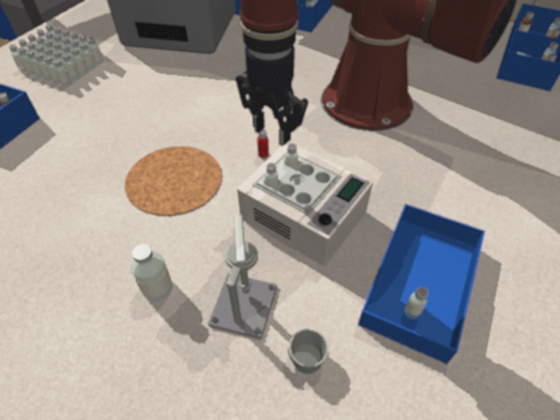

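Vial1 stands in the tray at (416,300). Next is vial3, cap at (281,227).

```bash
python3 -c "
from h import *
st();w=shot('wrist')
for uv in ((281,227),(276,131)): print(onz(w,uv,.143))
print(onz(w,(322,170),.1))"
```

```text
t 12.33 tcp [ 0.4785 -0.047   0.2115] xaxis yaw 78.1 y [-0.001  0.001 -1.   ] F [0.1 0.7 0.6] T [ 0.01  0.02 -0.03] w 0.0506 q [-0.25  0.22 -0.3   1.05  0.   -0.04]
[ 0.48015955 -0.0459693   0.143     ]
[ 0.41056474 -0.03487426  0.143     ]
[ 0.45140713 -0.00365546  0.1       ]
```

Request:
jog_arm(
  plan=[0.001, 0, -0.03, 0, 0.001, 0, -0.06, 0, 0.001, 0, -0.085, 0, 0.001, 0, -0.1, 0, 0.001, 0, -0.104, 0, 0.001, 0, -0.104, 0, 0.001, 0, -0.104, 0],
)

```text
time_s: 12.97
eef_pos: [0.4805, -0.046, 0.1088]
ee_rot: [-1.299, -1.057, 1.057]
force: [-0.5, 0.3, 0.9]
gripper_width: 0.0505
```

Request:
jog_arm(
  plan=[0, 0, 0, 0, 0, 0, 0, 0, 0, 0, 0, 0, 0, 0, 0, 0, 0, 0, 0, 0],
  fingers=1,
)

```text
time_s: 13.38
eef_pos: [0.4812, -0.0475, 0.1097]
ee_rot: [-1.303, -1.057, 1.056]
force: [-0.4, -2.4, 5.4]
gripper_width: 0.0254
```

Request:
jog_arm(
  plan=[0, 0, 0.01, 0, 0, 0, 0.03, 0, 0, 0, 0.05, 0, 0, 0, 0.08, 0, 0, 0, 0.1, 0, 0, 0, 0.1, 0],
)

```text
time_s: 13.88
eef_pos: [0.4826, -0.0473, 0.213]
ee_rot: [-1.306, -1.061, 1.053]
force: [0.8, -0.3, -0.2]
gripper_width: 0.0254
```

```bash
python3 -c "
from h import *
st();w=shot('wrist','w7');a=shot('scene','s7')"
```

```text
t 13.88 tcp [ 0.4826 -0.0473  0.213 ] xaxis yaw 78.2 y [ 0.007 -0.002 -1.   ] F [ 0.8 -0.3 -0.2] T [-0.03 -0.04 -0.  ] w 0.0254 q [-0.25  0.22 -0.3   1.05  0.   -0.04]
```

View pics/w7.png

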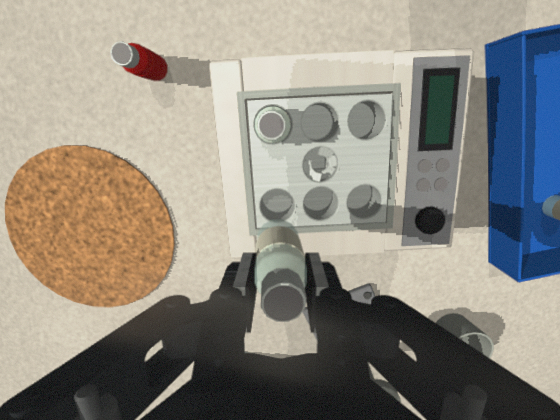

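View pics/s7.png

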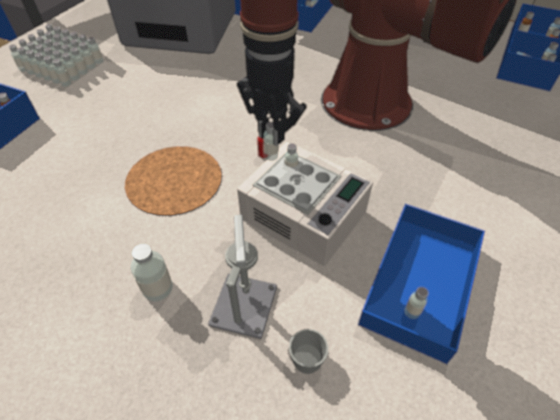

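Vial3 is held and the tray hasn't moved.

Request:
jog_arm(
  plan=[0.002, 0.04, 0, 0, 0.004, 0.08, 0, 0, 0.006, 0.12, 0, 0, 0.008, 0.16, 0, 0, 0.01, 0.2, 0, 0, 0.012, 0.24, 0, 0, 0.015, 0.28, 0, 0, 0.017, 0.315, 0, 0, 0.018, 0.334, 0, 0, 0.018, 0.334, 0, 0],
)

```text
time_s: 14.82
eef_pos: [0.4971, 0.2908, 0.2067]
ee_rot: [-1.297, -1.058, 1.06]
force: [-1.7, -0.8, -1.0]
gripper_width: 0.0256
```

Request:
jog_arm(
  plan=[0, 0, -0.04, 0, 0, 0, -0.08, 0, 0, 0, -0.11, 0, 0, 0, -0.135, 0, 0, 0, -0.15, 0, 0, 0, -0.158, 0, 0, 0, -0.162, 0, 0, 0, -0.162, 0, 0, 0, -0.162, 0],
)

```text
time_s: 15.57
eef_pos: [0.4984, 0.287, 0.0468]
ee_rot: [-1.3, -1.056, 1.056]
force: [-0.1, 0.5, -0.3]
gripper_width: 0.0256
```

Request:
jog_arm(
  plan=[0, 0, -0.001, 0, 0, 0, -0.001, 0, 0, 0, -0.001, 0],
)

```text
time_s: 15.82
eef_pos: [0.4985, 0.2873, 0.0458]
ee_rot: [-1.3, -1.057, 1.056]
force: [-0.0, -0.1, 4.1]
gripper_width: 0.0252
```

Request:
jog_arm(
  plan=[0, 0, 0, 0, 0, 0, 0, 0, 0, 0, 0, 0, 0, 0, 0, 0],
  fingers=-0.18,
)

```text
time_s: 16.15
eef_pos: [0.498, 0.2873, 0.0452]
ee_rot: [-1.299, -1.056, 1.056]
force: [0.7, -0.2, -0.1]
gripper_width: 0.0504
```

Request:
jog_arm(
  plan=[0, 0, 0.02, 0, 0, 0, 0.05, 0, 0, 0, 0.08, 0, 0, 0, 0.12, 0, 0, 0, 0.165, 0, 0, 0, 0.165, 0, 0, 0, 0.165, 0],
)

```text
time_s: 16.73
eef_pos: [0.4997, 0.2881, 0.2133]
ee_rot: [-1.301, -1.061, 1.052]
force: [0.4, -0.6, -0.4]
gripper_width: 0.0503
```

Request:
jog_arm(
  plan=[-0.012, -0.04, 0, 0, -0.024, -0.08, 0, 0, -0.036, -0.12, 0, 0, -0.048, -0.16, 0, 0, -0.06, -0.2, 0, 0, -0.072, -0.24, 0, 0, -0.083, -0.28, 0, 0, -0.088, -0.31, 0, 0, -0.088, -0.323, 0, 0, -0.088, -0.323, 0, 0],
)

```text
time_s: 17.57
eef_pos: [0.4091, -0.038, 0.2092]
ee_rot: [-1.3, -1.052, 1.054]
force: [0.2, 0.7, 0.1]
gripper_width: 0.0505
```

```bash
python3 -c "
from h import *
st();w=shot('wrist','w8');shot('scene','s8')
for n in ['vial1']:
  print(n,[(round(r['p'],2),np.round(r['centre'],1).tolist(),int(r['region'].sum())) for r in regions_of(w,n)])"
```

```text
t 17.57 tcp [ 0.4091 -0.038   0.2092] xaxis yaw 78.0 y [-0.002 -0.    -1.   ] F [0.2 0.7 0.1] T [ 0.04 -0.05  0.02] w 0.0505 q [-0.27  0.09 -0.47  1.02 -0.   -0.06]
vial1 [(0.96, [262.1, 549.3], 507), (0.83, [206.9, 554.4], 492), (0.72, [218.1, 278.6], 1143), (0.57, [137.5, 152.9], 1152)]
```

View pics/w8.png

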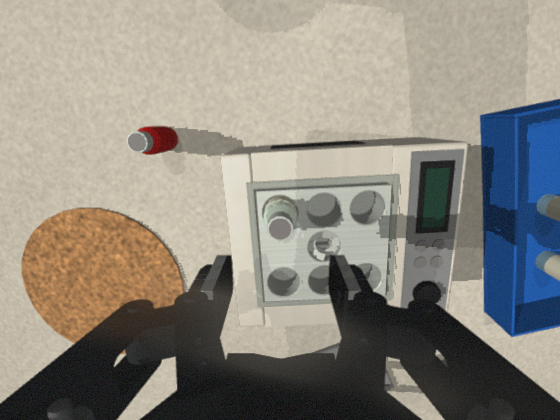

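View pics/s8.png

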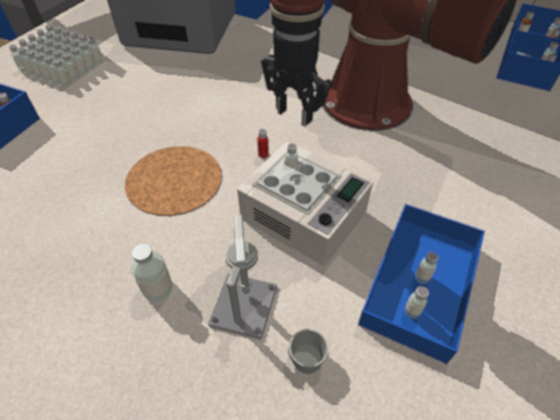

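Request:
jog_arm(
  plan=[0, 0, -0.03, 0, 0, 0, -0.06, 0, 0, 0, -0.085, 0, 0, 0, -0.1, 0, 0, 0, -0.102, 0, 0, 0, -0.102, 0, 0, 0, -0.102, 0],
)

```text
time_s: 18.3
eef_pos: [0.4105, -0.0351, 0.1089]
ee_rot: [-1.299, -1.058, 1.057]
force: [-0.3, -0.4, -0.0]
gripper_width: 0.0501
```

Request:
jog_arm(
  plan=[0, 0, 0, 0, 0, 0, 0, 0, 0, 0, 0, 0, 0, 0, 0, 0, 0, 0, 0, 0],
  fingers=1,
)

```text
time_s: 18.72
eef_pos: [0.4111, -0.0364, 0.1095]
ee_rot: [-1.302, -1.057, 1.056]
force: [-1.4, -1.6, 6.7]
gripper_width: 0.0253
```

Request:
jog_arm(
  plan=[0, 0, 0.01, 0, 0, 0, 0.03, 0, 0, 0, 0.05, 0, 0, 0, 0.08, 0, 0, 0, 0.1, 0, 0, 0, 0.1, 0],
)

```text
time_s: 19.22
eef_pos: [0.4125, -0.0363, 0.2125]
ee_rot: [-1.305, -1.061, 1.054]
force: [1.9, -0.2, -0.2]
gripper_width: 0.0254
```

```bash
python3 -c "
from h import *
st();w=shot('wrist','w9');a=shot('scene','s9')"
```

```text
t 19.22 tcp [ 0.4125 -0.0363  0.2125] xaxis yaw 78.2 y [ 0.007 -0.002 -1.   ] F [ 1.9 -0.2 -0.2] T [-0.02 -0.06  0.04] w 0.0254 q [-0.26  0.09 -0.46  1.02  0.   -0.06]
```

View pics/w9.png

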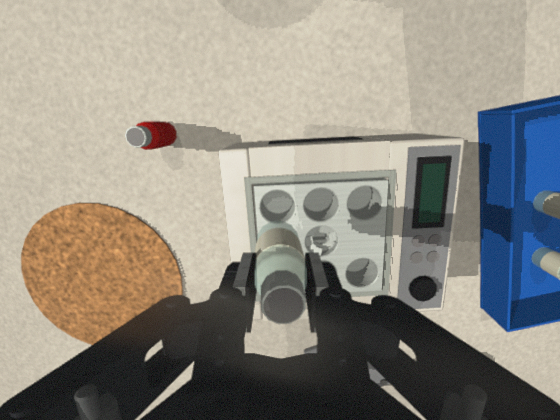

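View pics/s9.png

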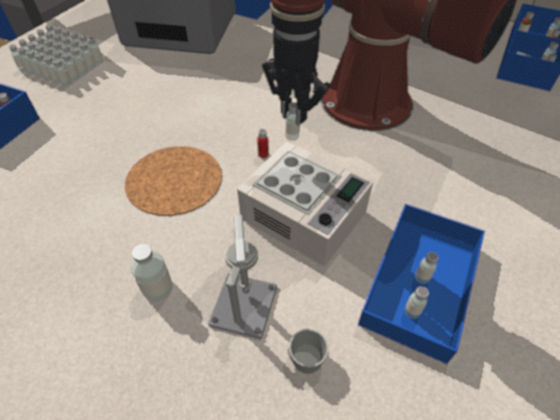

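Request:
jog_arm(
  plan=[0.002, 0.04, 0, 0, 0.004, 0.08, 0, 0, 0.006, 0.12, 0, 0, 0.008, 0.16, 0, 0, 0.01, 0.2, 0, 0, 0.012, 0.24, 0, 0, 0.013, 0.28, 0, 0, 0.013, 0.315, 0, 0, 0.013, 0.323, 0, 0, 0.013, 0.323, 0, 0],
)

```text
time_s: 20.15
eef_pos: [0.4221, 0.2892, 0.2069]
ee_rot: [-1.297, -1.057, 1.06]
force: [-0.9, -1.3, -1.3]
gripper_width: 0.0255
```

Request:
jog_arm(
  plan=[0, 0, -0.04, 0, 0, 0, -0.08, 0, 0, 0, -0.11, 0, 0, 0, -0.135, 0, 0, 0, -0.15, 0, 0, 0, -0.158, 0, 0, 0, -0.162, 0, 0, 0, -0.162, 0, 0, 0, -0.162, 0],
)

```text
time_s: 20.9
eef_pos: [0.4235, 0.2868, 0.0469]
ee_rot: [-1.3, -1.056, 1.055]
force: [-0.6, 0.9, 0.1]
gripper_width: 0.0253
```

Request:
jog_arm(
  plan=[0, 0, -0.001, 0, 0, 0, -0.001, 0, 0, 0, -0.001, 0],
)

```text
time_s: 21.15
eef_pos: [0.4234, 0.2873, 0.0457]
ee_rot: [-1.3, -1.057, 1.056]
force: [-0.1, -0.7, 0.5]
gripper_width: 0.0253
```

Request:
jog_arm(
  plan=[0, 0, 0, 0, 0, 0, 0, 0, 0, 0, 0, 0, 0, 0, 0, 0],
  fingers=-0.18,
)

```text
time_s: 21.48
eef_pos: [0.423, 0.2873, 0.0453]
ee_rot: [-1.299, -1.056, 1.056]
force: [-0.3, 0.1, -0.2]
gripper_width: 0.05
```

Request:
jog_arm(
  plan=[0, 0, 0.02, 0, 0, 0, 0.05, 0, 0, 0, 0.08, 0, 0, 0, 0.12, 0, 0, 0, 0.16, 0, 0, 0, 0.2, 0, 0, 0, 0.23, 0, 0, 0, 0.23, 0],
)

```text
time_s: 22.15
eef_pos: [0.4254, 0.2885, 0.2816]
ee_rot: [-1.302, -1.064, 1.049]
force: [0.8, 0.1, -0.4]
gripper_width: 0.0501
```

Request:
jog_arm(
  plan=[0.02, -0.03, 0, 0.2, 0.04, -0.06, 0, 0.4, 0.06, -0.09, 0, 0.6, 0.08, -0.12, 0, 0.8, 0.1, -0.15, 0, 1, 0.13, -0.18, 0, 1, 0.155, -0.21, 0, 1, 0.18, -0.24, 0, 1, 0.2, -0.265, 0, 1, 0.22, -0.28, 0, 1],
)

```text
time_s: 22.98
eef_pos: [0.6439, 0.0043, 0.2746]
ee_rot: [-1.043, -1.437, 1.439]
force: [0.3, 1.0, -0.1]
gripper_width: 0.0504
```

Request:
jog_arm(
  plan=[0.02, 0, 0, 0.2, 0.035, 0, 0, 0.4, 0.035, 0, 0, 0.5, 0.035, 0, 0, 0.5, 0.035, 0, 0, 0.5],
)

```text
time_s: 23.4
eef_pos: [0.6778, 0.0073, 0.2746]
ee_rot: [-0.877, -1.62, 1.621]
force: [-0.1, 0.8, -0.3]
gripper_width: 0.0503
```

```bash
python3 -c "
from h import *
st();w=shot('wrist','w10');a=shot('scene','s10');b=shot('side','d10')"
```

```text
t 23.4 tcp [0.6778 0.0073 0.2746] xaxis yaw 123.1 y [-0.001  0.    -1.   ] F [-0.1  0.8 -0.3] T [-0.    0.04  0.03] w 0.0503 q [-0.1   0.59  0.43  1.41  0.   -0.67]
```

View pics/w10.png

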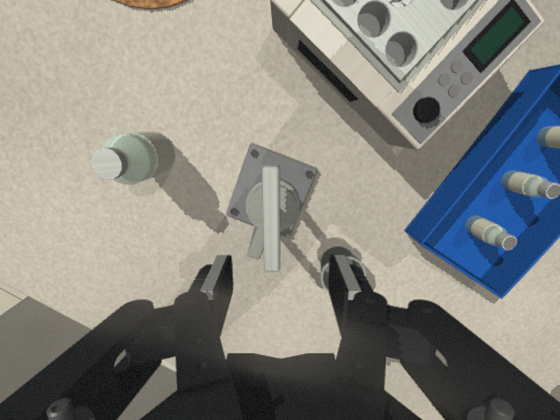

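View pics/s10.png

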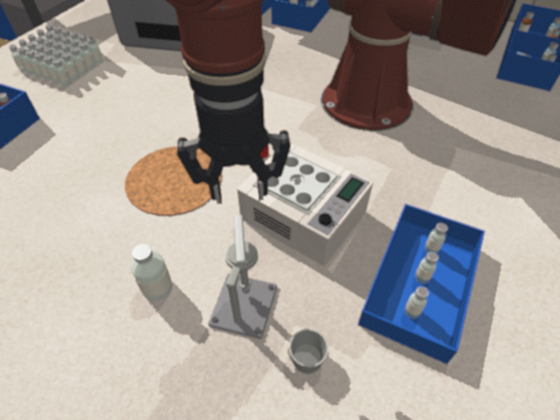

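View pics/d10.png

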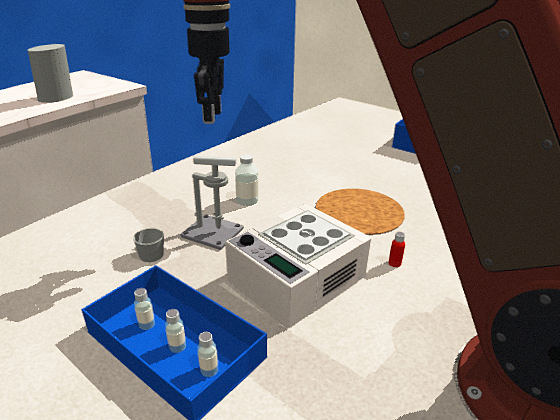

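```bash
python3 -c "
import cv2
im=cv2.imread('pics/w10.png');cv2.imwrite('pics/w10c.png',cv2.resize(im[135:285,210:335],None,fx=4,fy=4,interpolation=cv2.INTER_CUBIC))"
```

```text
(no output)
```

View pics/w10c.png

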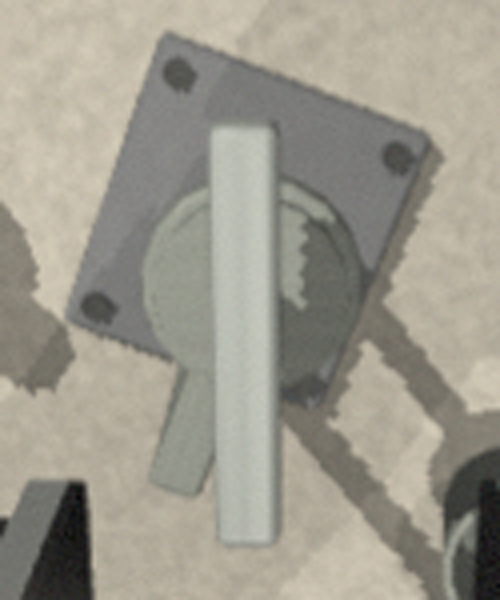

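```bash
python3 -c "
from h import *
w=shot('wrist');a=shot('scene')
f=lambda u,v:(210+u/4,135+v/4); s2=lambda u,v:(200+u/3,210+v/3)
e=[onz(w,f(*q),.192) for q in ((242.5,126),(248.5,543))];print(e,(e[0]+e[1])/2,np.linalg.norm(e[0]-e[1]),np.degrees(np.arctan2(*(e[1]-e[0])[1::-1])))
side=lambda u,v:(170+u/5,145+v/5)
b=shot('side')
print(tri([(w,f(242.5,126)),(a,s2(115,16)),(b,side(326,68))]),tri([(w,f(248.5,543)),(a,s2(121,150)),(b,side(119,68))]))
# collar circle ring ~ z .15
print('collar',onz(w,f(252,288),.15))
st()"
```

```text
[array([ 0.64645008, -0.02100023,  0.192     ]), array([0.72041074, 0.0277722 , 0.192     ])] [0.68343041 0.00338598 0.192     ] 0.08859419075644256 33.40235238530508
(array([ 0.64645867, -0.02025439,  0.1911402 ]), [np.float64(0.9306510815611095), np.float64(0.8893701244733275), np.float64(0.4305251709073019)]) (array([0.71946232, 0.02748598, 0.18964875]), [np.float64(2.3277186241603283), np.float64(1.0523394403269333), np.float64(0.9358977045546659)])
collar [0.6830221  0.00344093 0.15      ]
t 23.7 tcp [0.6778 0.0074 0.2756] xaxis yaw 123.2 y [ 0. -0. -1.] F [-0.1  0.1  0.6] T [0.02 0.02 0.  ] w 0.0505 q [-0.1   0.59  0.43  1.41 -0.   -0.68]
```

The three vials stand in the tray. The bar's centre is (0.683, 0.0035) at yaw 33.3°, so the jaws are perpendicular to it. Descending.

Request:
jog_arm(
  plan=[0.005, -0.004, -0.02, 0, 0.005, -0.004, -0.05, 0, 0.005, -0.004, -0.08, 0, 0.005, -0.004, -0.1, 0, 0.005, -0.004, -0.109, 0, 0.005, -0.004, -0.109, 0, 0.005, -0.004, -0.109, 0],
)

```text
time_s: 24.28
eef_pos: [0.6833, 0.0033, 0.1672]
ee_rot: [-0.878, -1.622, 1.622]
force: [-0.5, 0.2, 0.1]
gripper_width: 0.0502
```

Request:
jog_arm(
  plan=[0, 0, 0, 0, 0, 0, 0, 0, 0, 0, 0, 0, 0, 0, 0, 0, 0, 0, 0, 0, 0, 0, 0, 0],
  fingers=1,
)

```text
time_s: 24.78
eef_pos: [0.6839, 0.0031, 0.1678]
ee_rot: [-0.88, -1.623, 1.622]
force: [0.5, -0.5, 6.8]
gripper_width: 0.0128
```

```bash
python3 -c "
from h import *
st();w=shot('wrist','w11')"
```

```text
t 24.78 tcp [0.6839 0.0031 0.1678] xaxis yaw 123.2 y [ 0.003 -0.    -1.   ] F [ 0.5 -0.5  6.8] T [-0.07 -0.05  0.04] w 0.0128 q [-0.1   0.63  0.22  1.16 -0.   -0.68]
```

View pics/w11.png

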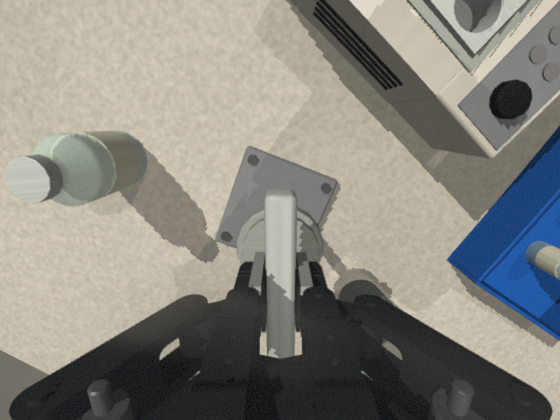

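Request:
jog_arm(
  plan=[0, 0, 0.01, 0, 0, 0, 0.03, 0, 0, 0, 0.06, 0, 0, 0, 0.09, 0, 0, 0, 0.12, 0, 0, 0, 0.145, 0, 0, 0, 0.145, 0, 0, 0, 0.145, 0],
)

```text
time_s: 25.5
eef_pos: [0.6836, 0.0033, 0.313]
ee_rot: [-0.88, -1.624, 1.622]
force: [0.6, -0.4, -2.7]
gripper_width: 0.0127
```

```bash
python3 -c "
from h import *
st();w=shot('wrist','w12');a=shot('scene','s12');b=shot('side','d12')"
```

```text
t 25.5 tcp [0.6836 0.0033 0.313 ] xaxis yaw 123.2 y [ 0.003 -0.    -1.   ] F [ 0.6 -0.4 -2.7] T [-0.01 -0.02  0.05] w 0.0127 q [-0.1   0.61  0.55  1.52  0.   -0.68]
```

View pics/s12.png

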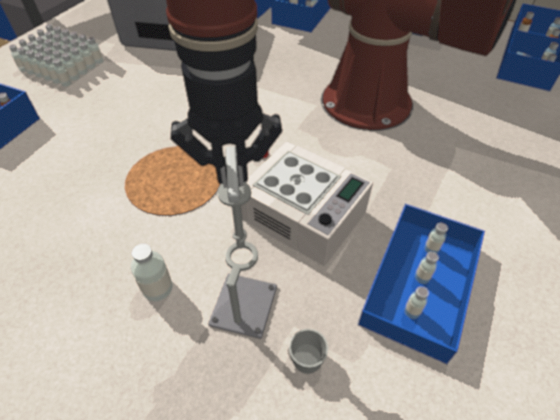

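View pics/d12.png

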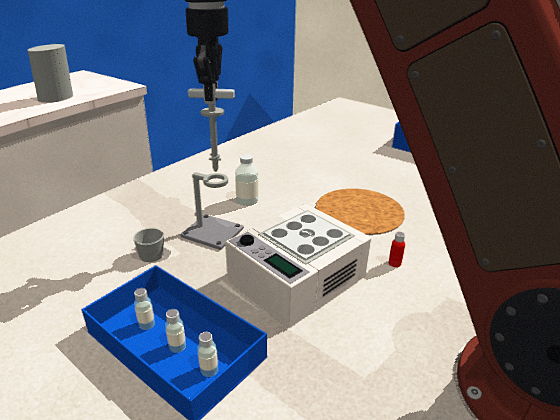

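The lifter hangs upright, clear of the ring. I'll measure the ring and nose for later.

```bash
python3 -c "
import cv2
def c(im,x0,y0,x1,y1,f): return cv2.resize(im[y0:y1,x0:x1],None,fx=f,fy=f,interpolation=cv2.INTER_CUBIC)
a=cv2.imread('pics/s12.png');b=cv2.imread('pics/d12.png')
import numpy as np
cv2.imwrite('pics/c12.png',np.hstack([c(a,205,170,275,280,5),c(b,180,90,250,200,5)]))"
```

```text
(no output)
```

View pics/c12.png

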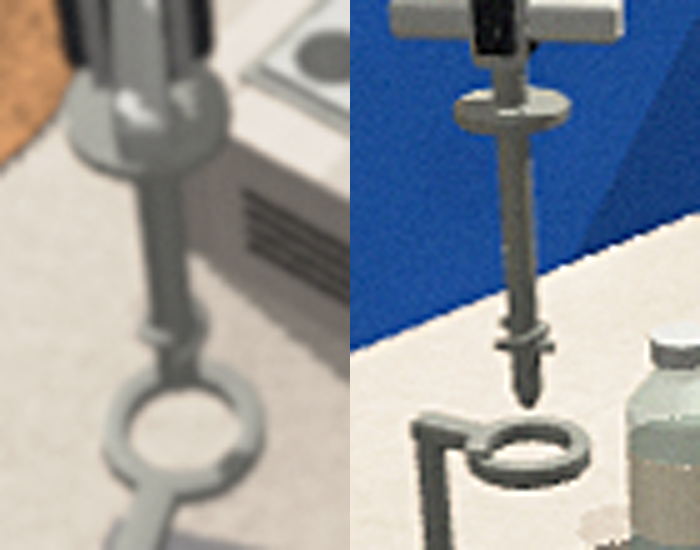

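```bash
python3 -c "
from h import *
a=shot('scene');b=shot('side')
A=lambda u,v:(205+u/5,170+v/5);B=lambda u,v:(180+u/5,90+v/5)
print('ring',tri([(a,A(186,426)),(b,B(180,442))]))
print('tip',tri([(a,A(180,388)),(b,B(178,407))]))
print(onz(a,A(186,426),.144),onz(b,B(180,442),.144));st()"
```

```text
ring (array([0.68266216, 0.00411439, 0.14316764]), [np.float64(1.1599826954552406), np.float64(0.8902898941528442)])
tip (array([0.68152994, 0.00350033, 0.16061229]), [np.float64(0.27702998986374083), np.float64(0.2107920830295684)])
[0.68435626 0.00627892 0.144     ] [0.68215608 0.00248135 0.144     ]
t 25.75 tcp [0.6824 0.0034 0.3099] xaxis yaw 123.2 y [-0.002  0.    -1.   ] F [ 0.2 -0.5 -3. ] T [-0.03 -0.01 -0.02] w 0.0129 q [-0.1   0.61  0.55  1.51  0.   -0.68]
```

Request:
jog_arm(
  plan=[-0.03, 0, 0, 0, -0.07, -0.002, 0, 0, -0.11, -0.004, 0, 0, -0.15, -0.006, 0, 0, -0.19, -0.007, 0, 0, -0.22, -0.007, 0, 0, -0.232, -0.007, 0, 0, -0.232, -0.007, 0, 0, -0.232, -0.007, 0, 0],
)

```text
time_s: 26.5
eef_pos: [0.4508, -0.0037, 0.3114]
ee_rot: [-0.878, -1.622, 1.622]
force: [0.1, 0.7, -2.8]
gripper_width: 0.0132
```

Request:
jog_arm(
  plan=[0, 0, -0.01, 0, 0, 0, -0.025, 0, 0, 0, -0.04, 0, 0, 0, -0.045, 0, 0, 0, -0.045, 0],
)

```text
time_s: 26.92
eef_pos: [0.451, -0.0036, 0.2648]
ee_rot: [-0.874, -1.62, 1.622]
force: [-0.2, 0.5, -2.8]
gripper_width: 0.0128
```

```bash
python3 -c "
from h import *
st();w=shot('wrist','w13');a=shot('scene','s13');b=shot('side','d13')
A=cv2.resize(a['image'][120:220,235:345],None,fx=5,fy=5,interpolation=cv2.INTER_CUBIC)
B=cv2.resize(b['image'][180:280,250:360],None,fx=5,fy=5,interpolation=cv2.INTER_CUBIC)
cv2.imwrite('pics/cA13.png',A);cv2.imwrite('pics/cB13.png',B)"
```

```text
t 26.92 tcp [ 0.451  -0.0036  0.2648] xaxis yaw 123.2 y [-0.003  0.001 -1.   ] F [-0.2  0.5 -2.8] T [-0.07  0.    0.01] w 0.0128 q [-0.17  0.13 -0.27  1.17  0.   -0.75]
```

View pics/cA13.png

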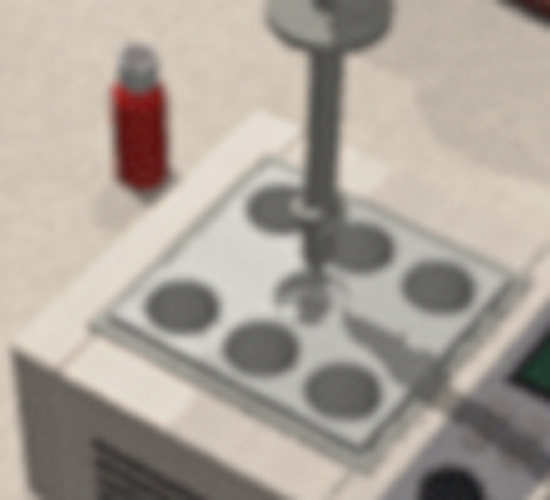

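View pics/cB13.png

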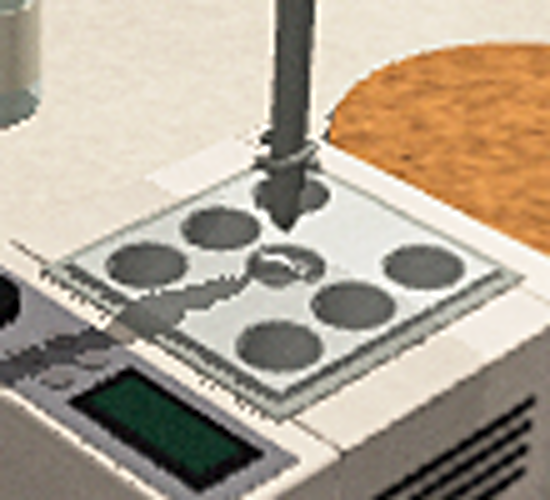

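View pics/w13.png

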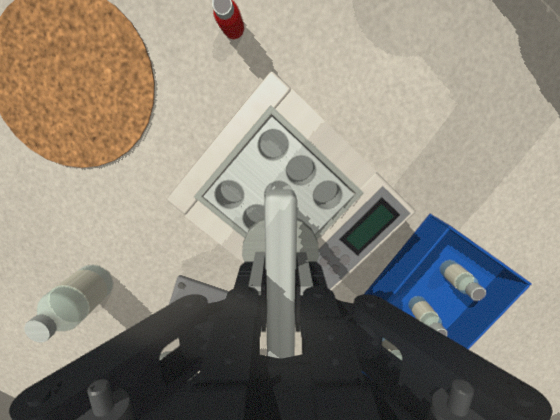

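```bash
cat > m3.py <<'E'
from h import *
a=shot('scene');b=shot('side')
A=lambda u,v:np.array((235+u/5,120+v/5));B=lambda u,v:np.array((250+u/5,180+v/5))
loc=np.array([(35,-39),(35,0),(35,39),(-35,-39),(-35,0),(-35,39)])/1000
PA=[A(182,306),A(262,348),A(344,391),A(283,209),A(360,247),A(439,287)]
PB=[None,B(221,228),B(147,266),B(425,267),B(352,305),B(281,346)]
def res(q,sa=1,sb=1):
    c,s=np.cos(q[2]),np.sin(q[2]);X=np.c_[loc@np.array([[c,s],[-s,c]])+q[:2],np.full(6,q[3])]
    r=[]
    if sa: r.append((proj(a,X)-np.array(PA)).ravel())
    if sb: r.append((proj(b,X)[1:]-np.array(PB[1:])).ravel())
    return np.concatenate(r)
f=least_squares(res,[.45,0,-.15,.1]).x;print(f[:2],np.degrees(f[2]),f[3],np.sqrt((res(f)**2).mean()))
for k in ((1,0),(0,1)):
    g=least_squares(lambda q:res(np.r_[q,.1],*k),[.45,0,-.15]).x;print(k,g[:2],np.degrees(g[2]))
ta,tb=A(317,275),B(287,231)
t,e=tri([(a,ta),(b,tb)]);print("tip",t,e)
# per-camera tip at common plane z=tip height
print("cam tips",onz(a,ta,.1155),onz(b,tb,.1155)); st()
E
python3 m3.py
```

```text
[ 0.44996126 -0.00426791] -9.030426471760132 0.09994484584212056 0.34309328760233326
(1, 0) [ 0.45074563 -0.00344556] -9.33120494989278
(0, 1) [ 0.45005181 -0.00544688] -8.908902482211253
tip [ 0.45050126 -0.00287503  0.11499156] [np.float64(1.0688381078318292), np.float64(1.1409993463771118)]
cam tips [ 0.45292237 -0.00067293  0.1155    ] [ 0.45040361 -0.00540479  0.1155    ]
t 27.17 tcp [ 0.4517 -0.0038  0.267 ] xaxis yaw 123.2 y [ 0.001 -0.    -1.   ] F [ 0.  -0.  -2.1] T [-0.02  0.04  0.02] w 0.0127 q [-0.17  0.13 -0.26  1.18 -0.   -0.75]
```

Request:
jog_arm(
  plan=[-0.001, -0.0005, -0.01, 0, -0.001, -0.0005, -0.02, 0, -0.001, -0.0005, -0.025, 0, -0.001, -0.0005, -0.028, 0, -0.001, -0.0005, -0.028, 0],
)

```text
time_s: 27.58
eef_pos: [0.4501, -0.0042, 0.2382]
ee_rot: [-0.877, -1.622, 1.622]
force: [-0.1, 0.5, -2.2]
gripper_width: 0.0131
```

Request:
jog_arm(
  plan=[0, 0, -0.003, 0, 0, 0, -0.006, 0, 0, 0, -0.009, 0, 0, 0, -0.012, 0, 0, 0, -0.012, 0],
)

```text
time_s: 28.0
eef_pos: [0.45, -0.0042, 0.2258]
ee_rot: [-0.877, -1.622, 1.622]
force: [1.4, -0.8, -2.2]
gripper_width: 0.0129
```

Request:
jog_arm(
  plan=[0, 0, -0.002, 0, 0, 0, -0.004, 0, 0, 0, -0.006, 0, 0, 0, -0.008, 0, 0, 0, -0.008, 0],
)

```text
time_s: 28.42
eef_pos: [0.4499, -0.0042, 0.2179]
ee_rot: [-0.877, -1.622, 1.622]
force: [0.4, 0.2, -1.8]
gripper_width: 0.0127
```

Request:
jog_arm(
  plan=[0, 0, -0.001, 0, 0, 0, -0.002, 0, 0, 0, -0.003, 0, 0, 0, -0.003, 0],
)

```text
time_s: 28.75
eef_pos: [0.45, -0.0042, 0.2152]
ee_rot: [-0.877, -1.622, 1.622]
force: [0.2, -0.4, -2.2]
gripper_width: 0.0129
```

Request:
jog_arm(
  plan=[0, 0, -0.001, 0, 0, 0, -0.002, 0, 0, 0, -0.002, 0, 0, 0, -0.002, 0],
)

```text
time_s: 29.08
eef_pos: [0.4508, -0.0044, 0.2145]
ee_rot: [-0.879, -1.623, 1.622]
force: [-1.5, 0.6, 11.5]
gripper_width: 0.013
```

Lugs contact exactly at the predicted height (TCP 0.2147). Now to screw clockwise with the thread's lead.

Request:
jog_arm(
  plan=[0, 0, -0.0003, -0.2, 0, 0, -0.0007, -0.4, 0, 0, -0.001, -0.6, 0, 0, -0.0013, -0.8, 0, 0, -0.0017, -1, 0, 0, -0.0017, -1],
)

```text
time_s: 29.58
eef_pos: [0.4508, -0.0043, 0.2126]
ee_rot: [-1.187, -1.247, 1.245]
force: [-1.0, -0.3, 7.3]
gripper_width: 0.0127
```

Request:
jog_arm(
  plan=[0, 0, -0.0003, -0.2, 0, 0, -0.0007, -0.4, 0, 0, -0.001, -0.6, 0, 0, -0.0013, -0.8, 0, 0, -0.0017, -1, 0, 0, -0.0017, -1],
)

```text
time_s: 30.08
eef_pos: [0.451, -0.0044, 0.2109]
ee_rot: [-1.399, -0.855, 0.852]
force: [-0.2, -0.3, 7.8]
gripper_width: 0.0131
```

```bash
python3 -c "
from h import *
st()"
```

```text
t 30.08 tcp [ 0.451  -0.0044  0.2109] xaxis yaw 62.8 y [ 0.003 -0.    -1.   ] F [-0.2 -0.3  7.8] T [-0.17 -0.1  -0.07] w 0.0131 q [-0.17  0.16 -0.38  1.03  0.    0.3 ]
```

Request:
jog_arm(
  plan=[0, 0, -0.0003, -0.2, 0, 0, -0.0007, -0.4, 0, 0, -0.001, -0.6, 0, 0, -0.0013, -0.8, 0, 0, -0.0017, -1, 0, 0, -0.0017, -1],
)

```text
time_s: 30.58
eef_pos: [0.4511, -0.0045, 0.2093]
ee_rot: [-1.525, -0.451, 0.447]
force: [-0.1, -1.1, 7.9]
gripper_width: 0.0129
```

Request:
jog_arm(
  plan=[0, 0, -0.0003, -0.2, 0, 0, -0.0007, -0.4, 0, 0, -0.001, -0.6, 0, 0, -0.0013, -0.8, 0, 0, -0.0017, -1, 0, 0, -0.0017, -1],
)

```text
time_s: 31.08
eef_pos: [0.4511, -0.0048, 0.2076]
ee_rot: [-1.572, -0.041, 0.037]
force: [0.7, -2.0, 7.9]
gripper_width: 0.0129
```

```bash
python3 -c "
from h import *
st()"
```

```text
t 31.08 tcp [ 0.4511 -0.0048  0.2076] xaxis yaw 2.8 y [ 0.003 -0.001 -1.   ] F [ 0.7 -2.   7.9] T [-0.51 -0.27 -0.06] w 0.0129 q [-0.17  0.17 -0.38  1.02 -0.    1.35]
```

Request:
jog_arm(
  plan=[0, 0, -0.0001, -0.07, 0, 0, -0.0002, -0.15, 0, 0, -0.0002, -0.15, 0, 0, -0.0002, -0.15],
)

```text
time_s: 31.42
eef_pos: [0.4512, -0.0047, 0.2075]
ee_rot: [-1.572, 0.016, -0.02]
force: [1.5, -1.4, 8.4]
gripper_width: 0.0136
```

```bash
python3 -c "
from h import *
st();b=shot('side','d14');a=shot('scene','s14')"
```

```text
t 31.42 tcp [ 0.4512 -0.0047  0.2075] xaxis yaw -1.3 y [ 0.003 -0.001 -1.   ] F [ 1.5 -1.4  8.4] T [-0.59 -0.16 -0.01] w 0.0136 q [-0.17  0.17 -0.38  1.02 -0.    1.42]
```

View pics/d14.png

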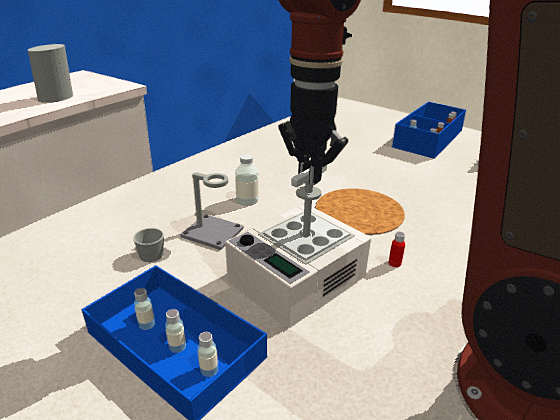

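View pics/s14.png

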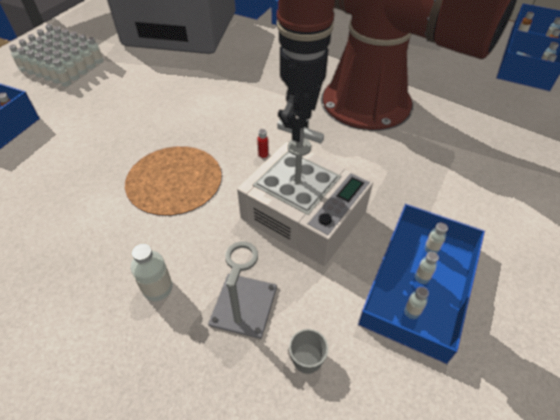

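Home: the width rises at the stop and z matches. Pulling straight up.

Request:
jog_arm(
  plan=[0, 0, 0.002, 0, 0, 0, 0.005, 0, 0, 0, 0.009, 0, 0, 0, 0.014, 0, 0, 0, 0.014, 0],
)

```text
time_s: 31.93
eef_pos: [0.4499, -0.0041, 0.2208]
ee_rot: [-1.57, 0.018, -0.017]
force: [0.5, -0.5, -8.9]
gripper_width: 0.0128
```

Request:
jog_arm(
  plan=[0, 0, 0.01, 0, 0, 0, 0.02, 0, 0, 0, 0.03, 0, 0, 0, 0.04, 0, 0, 0, 0.05, 0, 0, 0, 0.06, 0, 0, 0, 0.06, 0, 0, 0, 0.06, 0, 0, 0, 0.06, 0],
)

```text
time_s: 32.68
eef_pos: [0.4495, -0.0041, 0.2795]
ee_rot: [-1.57, 0.019, -0.017]
force: [0.2, -0.0, -8.9]
gripper_width: 0.0129
```

```bash
python3 -c "
from h import *
st();b=shot('side','d15');a=shot('scene','s15')"
```

```text
t 32.68 tcp [ 0.4495 -0.0041  0.2795] xaxis yaw -1.3 y [-0.001  0.    -1.   ] F [ 0.2 -0.  -8.9] T [-0.   -0.03  0.05] w 0.0129 q [-0.17  0.12 -0.24  1.21  0.    1.42]
```

View pics/d15.png

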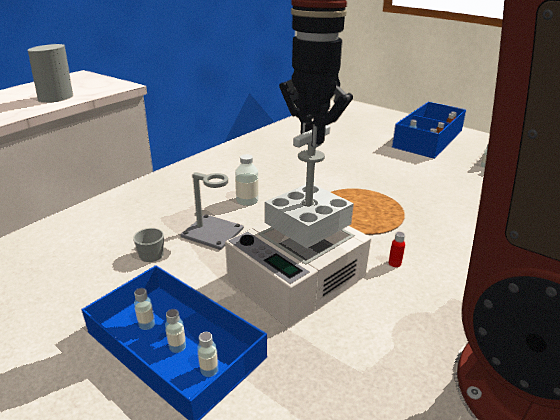

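View pics/s15.png

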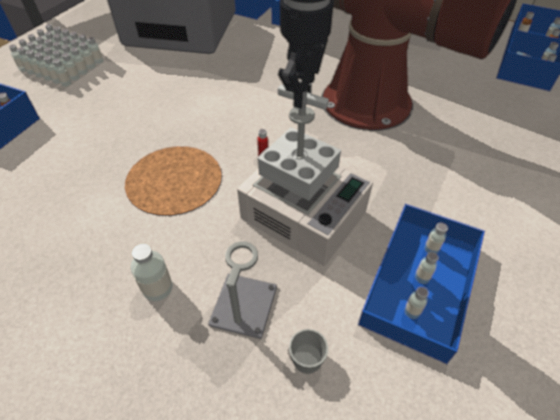

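The block hangs level, clear of the warmer. Carrying it over to the mat.

Request:
jog_arm(
  plan=[0.002, -0.01, 0, 0, 0.005, -0.03, 0, 0, 0.009, -0.06, 0, 0, 0.013, -0.09, 0, 0, 0.017, -0.12, 0, 0, 0.021, -0.15, 0, 0, 0.025, -0.18, 0, 0, 0.029, -0.21, 0, 0, 0.033, -0.235, 0, 0, 0.036, -0.255, 0, 0],
)

```text
time_s: 33.62
eef_pos: [0.4858, -0.2621, 0.2796]
ee_rot: [-1.571, 0.019, -0.018]
force: [-0.4, -0.5, -8.9]
gripper_width: 0.0126
```

Request:
jog_arm(
  plan=[0.002, -0.02, 0, 0, 0.004, -0.035, 0, 0, 0.005, -0.043, 0, 0, 0.005, -0.043, 0, 0, 0.005, -0.043, 0, 0, 0.005, -0.043, 0, 0],
)

```text
time_s: 34.12
eef_pos: [0.4908, -0.3013, 0.2801]
ee_rot: [-1.57, 0.018, -0.017]
force: [-0.4, -0.1, -8.7]
gripper_width: 0.0128
```

```bash
python3 -c "
from h import *
st();a=shot('scene','s16');w=shot('wrist','w16');b=shot('side','d16')
for p,n in ((a,'a'),(b,'b')):
  t=np.linspace(0,6.28,200);X=np.c_[.491+.112*np.cos(t),-.3025+.112*np.sin(t),0*t+.004]
  im=p['image'].copy();cv2.polylines(im,[proj(p,X).round().astype(int)],True,(0,255,0),1);cv2.imwrite(f'pics/m16{n}.png',im)"
```

```text
t 34.12 tcp [ 0.4908 -0.3013  0.2801] xaxis yaw -1.3 y [-0.     0.001 -1.   ] F [-0.4 -0.1 -8.7] T [-0.01  0.04  0.03] w 0.0128 q [-0.68  0.37  0.09  1.29  0.    0.92]
```

View pics/m16a.png

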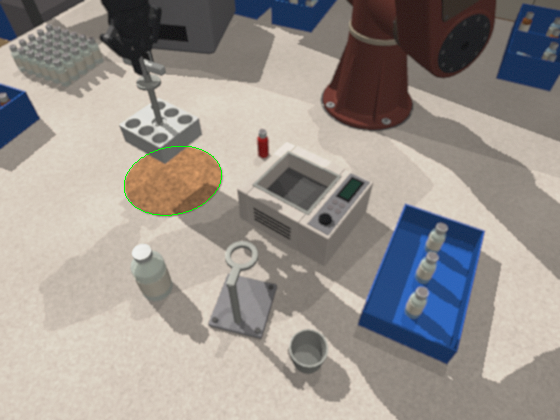

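View pics/m16b.png

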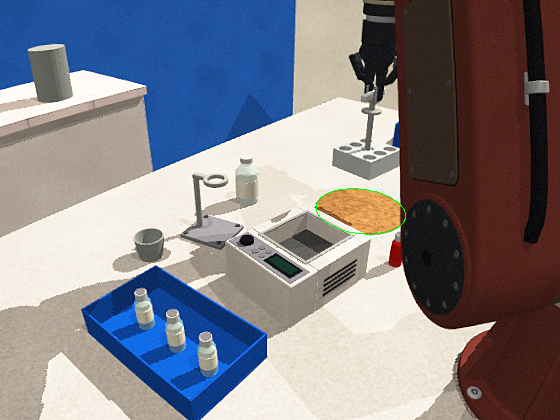

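The mat outline fits in both views. Lowering.

Request:
jog_arm(
  plan=[0, 0, -0.015, 0, 0, 0, -0.035, 0, 0, 0, -0.055, 0, 0, 0, -0.075, 0, 0, 0, -0.09, 0, 0, 0, -0.102, 0, 0, 0, -0.11, 0, 0, 0, -0.115, 0, 0, 0, -0.115, 0, 0, 0, -0.115, 0],
)

```text
time_s: 35.1
eef_pos: [0.4913, -0.3022, 0.1658]
ee_rot: [-1.571, 0.017, -0.018]
force: [-0.1, -0.1, -8.0]
gripper_width: 0.0127
```

Request:
jog_arm(
  plan=[0, 0, -0.001, 0, 0, 0, -0.002, 0, 0, 0, -0.003, 0, 0, 0, -0.003, 0],
)

```text
time_s: 35.43
eef_pos: [0.4911, -0.3023, 0.1624]
ee_rot: [-1.571, 0.018, -0.018]
force: [-0.2, -0.5, -8.6]
gripper_width: 0.0132
```

Request:
jog_arm(
  plan=[0, 0, -0.001, 0, 0, 0, -0.002, 0, 0, 0, -0.003, 0, 0, 0, -0.003, 0],
)

```text
time_s: 35.77
eef_pos: [0.4914, -0.3025, 0.1599]
ee_rot: [-1.571, 0.017, -0.018]
force: [-1.0, 0.1, -1.7]
gripper_width: 0.0131
```

Request:
jog_arm(
  plan=[0, 0, -0.001, 0, 0, 0, -0.002, 0, 0, 0, -0.002, 0, 0, 0, -0.002, 0],
)

```text
time_s: 36.1
eef_pos: [0.4912, -0.3024, 0.1574]
ee_rot: [-1.571, 0.017, -0.018]
force: [0.7, -0.8, -0.6]
gripper_width: 0.0125
```

```bash
python3 -c "
from h import *
st();b=shot('side','d17');a=shot('scene','s17')"
```

```text
t 36.1 tcp [ 0.4912 -0.3024  0.1574] xaxis yaw -1.3 y [ 0. -0. -1.] F [ 0.7 -0.8 -0.6] T [-0.14  0.    0.06] w 0.0125 q [-0.68  0.44 -0.14  1.   -0.    0.91]
```

View pics/s17.png

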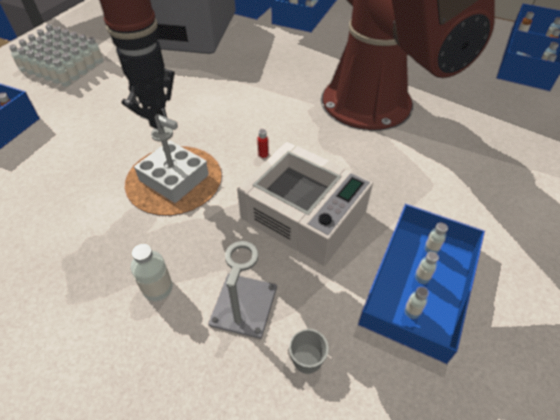

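View pics/d17.png

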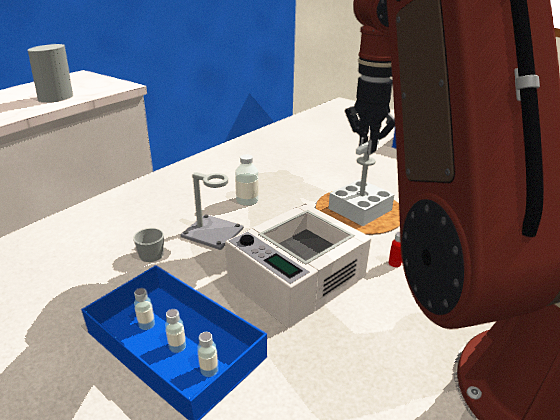

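Request:
jog_arm(
  plan=[0, 0, 0.0002, 0, 0, 0, 0.0002, 0, 0, 0, 0.0005, 0.2, 0, 0, 0.0009, 0.4, 0, 0, 0.0012, 0.6, 0, 0, 0.0016, 0.8, 0, 0, 0.002, 1, 0, 0, 0.002, 1],
)

```text
time_s: 36.87
eef_pos: [0.491, -0.3021, 0.1592]
ee_rot: [-1.534, -0.396, 0.397]
force: [0.5, 0.0, -1.9]
gripper_width: 0.0131
```

Request:
jog_arm(
  plan=[0, 0, 0.0003, 0.2, 0, 0, 0.0007, 0.4, 0, 0, 0.001, 0.6, 0, 0, 0.0013, 0.8, 0, 0, 0.0017, 1, 0, 0, 0.0017, 1],
)

```text
time_s: 37.37
eef_pos: [0.491, -0.3021, 0.1609]
ee_rot: [-1.419, -0.799, 0.799]
force: [0.1, 0.3, -3.2]
gripper_width: 0.0129
```

```bash
python3 -c "
from h import *
st();a=shot('scene','s18')
crop(a,110,90,250,220,'s18c',5)"
```

```text
t 37.37 tcp [ 0.491  -0.3021  0.1609] xaxis yaw 58.8 y [-0.  0. -1.] F [ 0.1  0.3 -3.2] T [-0.03 -0.04  0.02] w 0.0129 q [-0.68  0.43 -0.13  1.01  0.   -0.13]
```

View pics/s18c.png

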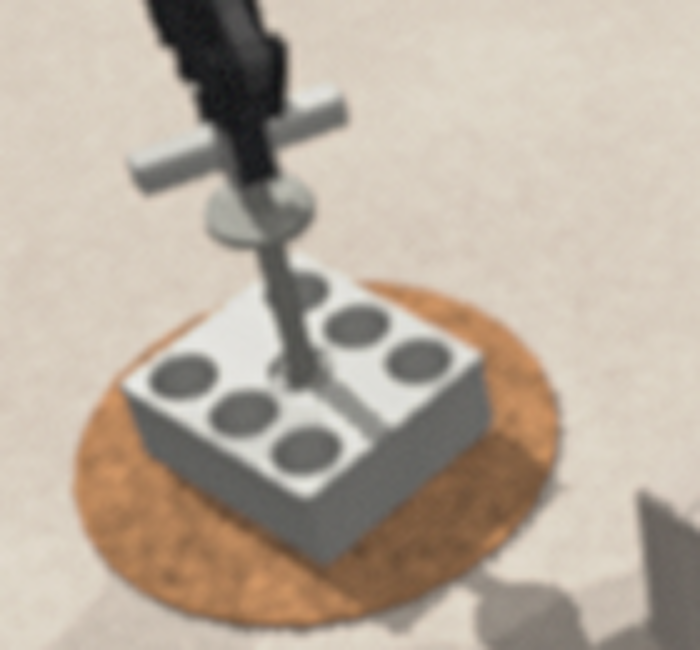

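Request:
jog_arm(
  plan=[0, 0, 0.0003, 0.2, 0, 0, 0.0007, 0.4, 0, 0, 0.001, 0.6, 0, 0, 0.0013, 0.8, 0, 0, 0.0017, 1, 0, 0, 0.0017, 1],
)

```text
time_s: 37.92
eef_pos: [0.491, -0.3021, 0.1626]
ee_rot: [-1.22, -1.192, 1.192]
force: [0.1, -0.8, -2.3]
gripper_width: 0.013
```

Request:
jog_arm(
  plan=[0, 0, 0.0003, 0.2, 0, 0, 0.0007, 0.4, 0, 0, 0.001, 0.6, 0, 0, 0.0013, 0.8, 0, 0, 0.0017, 1, 0, 0, 0.0017, 1],
)

```text
time_s: 38.42
eef_pos: [0.491, -0.3022, 0.1644]
ee_rot: [-0.93, -1.566, 1.566]
force: [0.9, -0.2, -2.4]
gripper_width: 0.0124
```

```bash
python3 -c "
from h import *
st();a=shot('scene','s19')
crop(a,110,90,250,220,'s19c',5)"
```

```text
t 38.42 tcp [ 0.491  -0.3022  0.1644] xaxis yaw 118.6 y [-0.  0. -1.] F [ 0.9 -0.2 -2.4] T [-0.02 -0.02 -0.01] w 0.0124 q [-0.68  0.43 -0.13  1.01  0.   -1.18]
```

View pics/s19c.png

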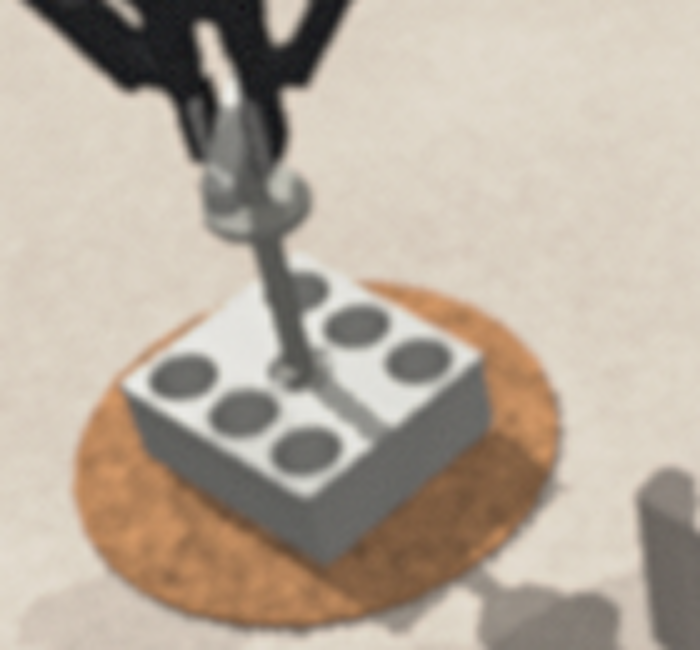

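The block hasn't moved during unscrewing. I'll turn a little more and lift gently.

Request:
jog_arm(
  plan=[0, 0, 0.0003, 0.2, 0, 0, 0.0006, 0.3, 0, 0, 0.0006, 0.3],
)

```text
time_s: 38.72
eef_pos: [0.491, -0.3022, 0.165]
ee_rot: [-0.826, -1.672, 1.672]
force: [0.1, -0.1, -2.0]
gripper_width: 0.013
```

Request:
jog_arm(
  plan=[0, 0, 0.002, 0, 0, 0, 0.004, 0, 0, 0, 0.007, 0, 0, 0, 0.01, 0, 0, 0, 0.01, 0],
)

```text
time_s: 39.13
eef_pos: [0.4914, -0.3024, 0.1758]
ee_rot: [-0.824, -1.675, 1.675]
force: [0.8, 0.7, -0.8]
gripper_width: 0.0131
```

Request:
jog_arm(
  plan=[0, 0, 0.01, 0, 0, 0, 0.025, 0, 0, 0, 0.045, 0, 0, 0, 0.07, 0, 0, 0, 0.1, 0, 0, 0, 0.13, 0, 0, 0, 0.138, 0, 0, 0, 0.138, 0, 0, 0, 0.138, 0],
)

```text
time_s: 39.88
eef_pos: [0.491, -0.3022, 0.3127]
ee_rot: [-0.823, -1.675, 1.675]
force: [0.3, -0.5, -2.3]
gripper_width: 0.0126
```

```bash
python3 -c "
from h import *
st();a=shot('scene','s20');b=shot('side','d20')"
```

```text
t 39.88 tcp [ 0.491  -0.3022  0.3127] xaxis yaw 127.7 y [ 0. -0. -1.] F [ 0.3 -0.5 -2.3] T [0.04 0.01 0.02] w 0.0126 q [-0.68  0.37  0.17  1.37 -0.   -1.34]
```

View pics/s20.png

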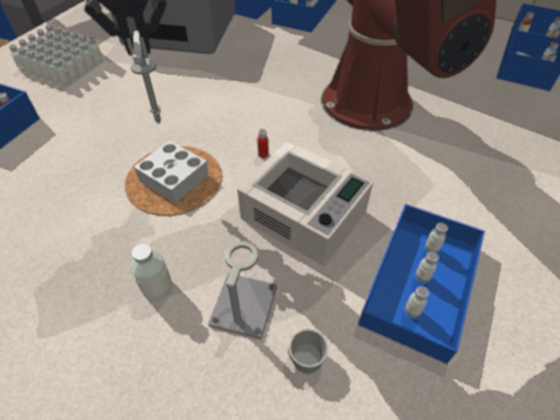

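View pics/d20.png

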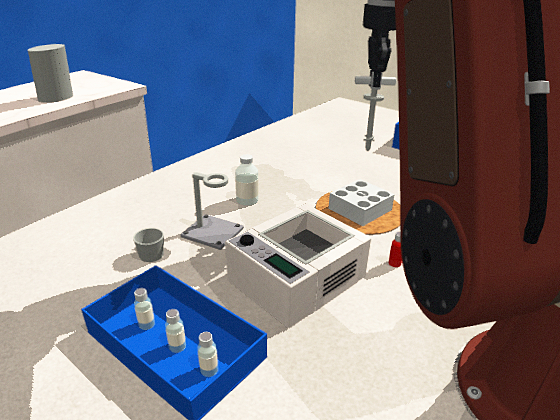

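The lifter is out and the block stays on the mat. Moving to the ring.

Request:
jog_arm(
  plan=[0.01, 0.015, 0.002, 0, 0.028, 0.044, 0.003, 0, 0.046, 0.074, 0.003, 0, 0.065, 0.104, 0.003, 0, 0.084, 0.134, 0.003, 0, 0.103, 0.164, 0.003, 0, 0.122, 0.194, 0.003, 0, 0.141, 0.224, 0.003, 0, 0.16, 0.254, 0.003, 0, 0.172, 0.274, 0.003, 0],
)

```text
time_s: 40.82
eef_pos: [0.6636, -0.0251, 0.3138]
ee_rot: [-0.818, -1.675, 1.676]
force: [-0.2, -0.3, -1.7]
gripper_width: 0.013
```

Request:
jog_arm(
  plan=[0.01, 0.016, 0, 0, 0.02, 0.031, 0, 0, 0.02, 0.032, 0, 0, 0.02, 0.032, 0, 0, 0.02, 0.032, 0, 0],
)

```text
time_s: 41.23
eef_pos: [0.6824, 0.0034, 0.3147]
ee_rot: [-0.82, -1.674, 1.676]
force: [0.7, -0.3, -1.2]
gripper_width: 0.013
```

```bash
python3 -c "
from h import *
st();a=shot('scene','s21');b=shot('side','d21')
c=lambda im,x0,y0,x1,y1,f: cv2.resize(im[y0:y1,x0:x1],None,fx=f,fy=f,interpolation=cv2.INTER_CUBIC)
cv2.imwrite('pics/c21.png',np.hstack([c(a['image'],205,170,275,280,5),c(b['image'],180,90,250,200,5)]))"
```

```text
t 41.23 tcp [0.6824 0.0034 0.3147] xaxis yaw 127.7 y [-0.002 -0.    -1.   ] F [ 0.7 -0.3 -1.2] T [-0.02 -0.01 -0.01] w 0.013 q [-0.1   0.61  0.56  1.53 -0.   -0.76]
```

View pics/c21.png

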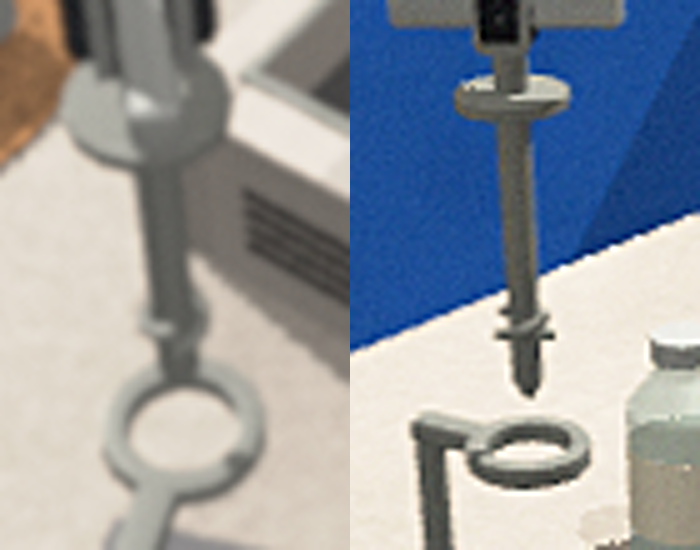

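Request:
jog_arm(
  plan=[0.0005, 0, -0.015, 0, 0.0005, 0, -0.03, 0, 0.0005, 0, -0.05, 0, 0.0005, 0, -0.07, 0, 0.0005, 0, -0.09, 0, 0.0005, 0, -0.11, 0, 0.0005, 0, -0.125, 0, 0.0005, 0, -0.137, 0, 0.0005, 0, -0.14, 0, 0.0005, 0, -0.14, 0],
)

```text
time_s: 42.17
eef_pos: [0.6827, 0.0031, 0.1753]
ee_rot: [-0.821, -1.674, 1.675]
force: [0.2, 0.0, -1.1]
gripper_width: 0.013
```

Request:
jog_arm(
  plan=[0, 0, -0.002, 0, 0, 0, -0.004, 0, 0, 0, -0.006, 0, 0, 0, -0.006, 0],
)

```text
time_s: 42.5
eef_pos: [0.6836, 0.0038, 0.1702]
ee_rot: [-0.823, -1.676, 1.675]
force: [-0.8, -0.7, -1.7]
gripper_width: 0.0129
```

Request:
jog_arm(
  plan=[0, 0, -0.001, 0, 0, 0, -0.002, 0, 0, 0, -0.003, 0, 0, 0, -0.003, 0, 0, 0, -0.003, 0],
)

```text
time_s: 42.92
eef_pos: [0.6838, 0.0038, 0.1678]
ee_rot: [-0.823, -1.676, 1.675]
force: [-1.9, 0.3, 4.3]
gripper_width: 0.0129
```

The collar rests on the ring. Releasing.

Request:
jog_arm(
  plan=[0, 0, 0, 0, 0, 0, 0, 0, 0, 0, 0, 0, 0, 0, 0, 0, 0, 0, 0, 0],
  fingers=-0.18,
)

```text
time_s: 43.33
eef_pos: [0.6835, 0.0038, 0.1668]
ee_rot: [-0.822, -1.675, 1.675]
force: [0.8, 0.3, -0.4]
gripper_width: 0.0503
```

Request:
jog_arm(
  plan=[0, 0, 0.01, 0, 0, 0, 0.03, 0, 0, 0, 0.06, 0, 0, 0, 0.09, 0, 0, 0, 0.12, 0, -0.04, 0, 0.13, 0, -0.08, 0, 0.13, 0, -0.12, 0, 0.13, 0, -0.16, 0, 0.13, 0, -0.18, 0, 0.13, 0],
)

```text
time_s: 44.17
eef_pos: [0.4996, 0.0041, 0.298]
ee_rot: [-0.822, -1.675, 1.675]
force: [1.7, -0.1, 1.5]
gripper_width: 0.0508
```

```bash
python3 -c "
from h import *
st();a=shot('scene','s22');b=shot('side','d22')
crop(a,200,210,340,380,'s22c',3);crop(b,170,145,280,255,'d22c',5)"
```

```text
t 44.17 tcp [0.4996 0.0041 0.298 ] xaxis yaw 127.7 y [-0.001 -0.    -1.   ] F [ 1.7 -0.1  1.5] T [-0.01 -0.06  0.  ] w 0.0508 q [-0.14  0.21 -0.08  1.28 -0.   -0.8 ]
```

View pics/s22.png

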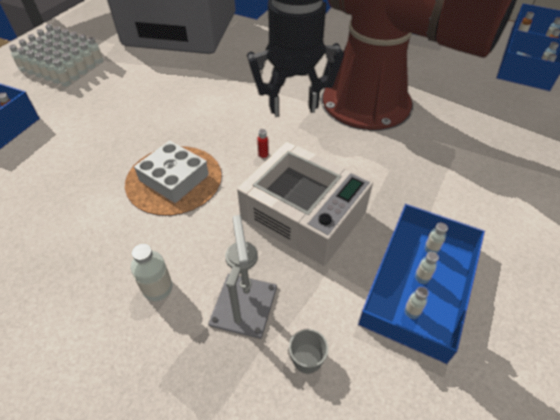

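View pics/d22.png

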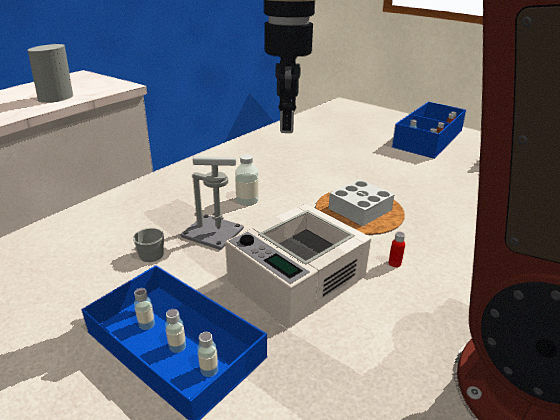

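View pics/d22c.png

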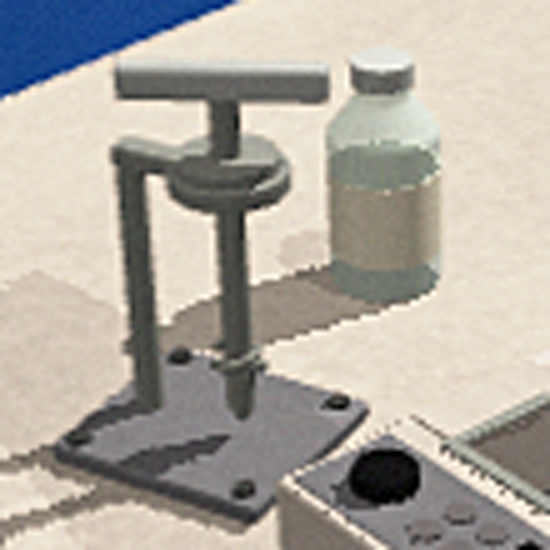

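All is back in place. I'll check the block's centre against the mat before handing in.

```bash
python3 -c "
from h import *
a=shot('scene');b=shot('side')
c=lambda im,x0,y0,x1,y1,f: cv2.resize(im[y0:y1,x0:x1],None,fx=f,fy=f,interpolation=cv2.INTER_CUBIC)
print(proj(a,[[.491,-.302,.049]]),proj(b,[[.491,-.302,.049]]))
ia=a['image'].copy();ib=b['image'].copy()
cv2.imwrite('pics/c23.png',np.hstack([c(ia,120,130,230,220,3.5),c(ib,305,165,415,255,3.5)]))"
```

```text
[[169.33424365 163.80151653]] [[361.94268561 193.27197249]]
```

View pics/c23.png

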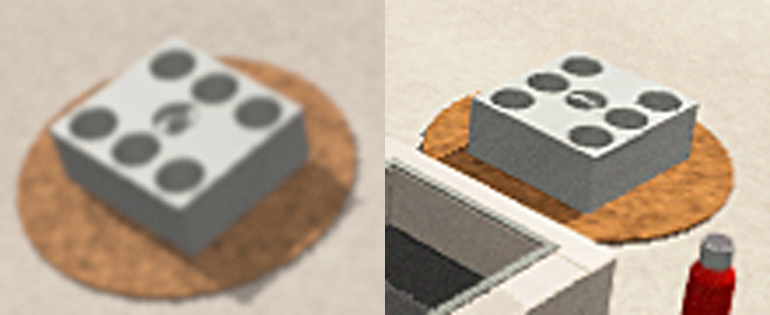

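```bash
python3 -c "
from h import *
st();print(robot.job_done())"
```

```text
t 44.37 tcp [0.5039 0.0037 0.2983] xaxis yaw 127.7 y [ 0.002 -0.    -1.   ] F [ 0.4 -0.8 -0.2] T [-0.03 -0.06  0.03] w 0.0506 q [-0.14  0.22 -0.07  1.28  0.   -0.8 ]
the job is handed in; nothing more can be done
None
```

The job is done and was handed in at 44.4 s of the 210 s allowed; it reported no verdict.

**What I did:**
- **Power button:** I pressed it to its stop, where the force reached 27 N.
- **Vials:** the three present (vial1, vial3 and vial6) now stand in the blue tray.
- **Block:** I screwed the lifter in clockwise to its stop, at about A = 262°. I then pulled the block straight up and set it on the cork mat.
- **Lifter:** I unscrewed it and put it back in the ring of its stand.

**Last checks:**
- **Block:** both fixed cameras put its centre within about 2 mm of the mat's centre, and it looks flat.
- **Lifter:** it stands upright with its collar on the ring, and looks the same as at the start.
- **Vials:** all three are upright in the tray.
- **Bottle and cup:** they appear unmoved in the pictures.
- **Robot:** the gripper was open and away from everything.

No check failed. The only disagreement was a 2–3 mm difference between cameras in where they put the lifter tip and the ring. The lifter still fitted into the block and back into the ring without trouble. I saw no sign of the tray or block being knocked aside.

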